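Walk the light stand over the cable cover and clip in its light bar

ROBOT

A 6-joint arm with a two-finger parallel gripper is mounted at the origin on the work surface. World frame = base frame: x ahead of the robot, y to its left, z up, the work surface at z = 0. Lengths are in m, angles in degrees, forces in N, time in s.
With the tool pointing down it reaches from about 0.4 to 0.825 m from the base axis. Payload 7 kg.
Tool frame: the origin (TCP) lies on the centre line of the jaws, within the pads' length; the fingertips stand 19 mm ahead of it and the grasp point (between the pads) is the TCP; z points along the fingers, y is the line along which they close (so a half turn about z gives the same grasp; the last joint's range is limited). The gripper opens to 88 mm and grips with 3 to 60 N. Pads are 19 mm wide; open, the fingers measure 130 mm over their backs; the gripper's body (78 mm by 193 mm) begins 47 mm behind the grasp point.
Start: joints at [89.043, 20.546, 0.682, 0, -70.136, -16.507], TCP at [0.203, 0.644, 0.22] pointing down, gripper open.
Joint ranges: [-176.03, 176.03], [-82.01, 121.73], [-58.28, 71.71], [-173.87, 95.51], [-174.79, -0.11], [-173.66, 173.66]. Speed limits (degrees/s): [136.94, 136.94, 172.46, 180, 180, 180].

INTERFACE

Orientations are given as [roll, pitch, yaw] about the fixed x, y, z axes, in that order (R = Rz(yaw) Ry(pitch) Rx(roll)).
In Python, from plant import get_state, capture, close_job gives the robot as it stands.
- The arm moves only by the tool apply_moves, never from a script. Its argument "targets" is a list of rows, each a list of 7 numbers: the opening, from 0 (shut) to 1 (fully open), then the shift along the tool's x, y, z normalised to -1 to 1, where 1 is 1000 mm, then the turn, a rotation vector about the tool's x, y, z normalised to -1 to 1, where 1 is 90 degrees. In form: [[claw, tx, ty, tz, ax, ay, az], ...]. A call has 1 to 20 rows; each row shifts and turns the commanded pose from where the row before left it, along the tool's axes as they then stand; what a row does not reach is not made up. A row lasts 1/12 s, in which the tool goes at most 41.7 mm and 7.16 degrees, less where a joint would pass 70% of its speed; a pose out of reach is approached as far as the arm can. A call with a number of a shift or a turn outside -1 to 1 is refused whole. A call with a gripper value outside its range is refused whole. The fingers move at their own pace and stop on an object; "newtons" is the grip in N (left out, the last holds). Time passes only in rows, so rows that do not move let the fingers close. It gives the time, the measured TCP pose, the force, the opening and the grip force at its end, in the units of the state.
- get_state(): the state, without advancing time (a new reading comes with each control period).
- capture(name): name is "side" or "top" or "wrist"; returns a dict with "frame" (420x560x3 uint8, red, green, blue), "range_z" (420x560 float32, m along the optical axis (not along the pixel's ray), 0 where there is no reading), "camera_matrix" (3x3 intrinsics, pixels), "T" (4x4, takes a point from camera to world coordinates). Camera axes: x right, y down, z forward; pixel columns grow to the right and rows downward; lengths in m; the calibration is good to about 2 mm. The wrist camera is an equidistant fisheye: a pixel r from the principal point sees the ray r / f radians off the axis. A picture is of the moment at which its call begins.
- close_job(): hands the job in; it is judged then, once.
The state is a dict: "time_s": time; "joints": joint angles; "qd": joint speeds; "joint_torque": joint torques, N m; "tcp_pos": TCP position; "eef_rot": TCP orientation; "contact_force": force on the tool from outside, world axes, zero at the start; "moment": the same for the moment, N m; "gripper_width": finger opening in m; "gripper_force": force on a finger pad.
Only numpy, scipy, OpenCV 4.12 (cv2) and the standard library are available. Lean on these libraries where they do the work, as an engineer would, in place of code of your own. Each camera call takes 0.05 s, during which the arm holds its last target. There are 200 camera calls.

TASK

Set up the inspection light. Walk the tall two-footed stand over the cable cover to the black mat the way one walks a heavy cabinet: rock it up on one foot, swing the other foot forward, set it down, then change feet, and never have both feet off the table at once; leave it standing with both feet wholly on the mat and let go. Then press the light bar down into the two fork clips on top of the stand until both sprung jaws have closed over it, and leave the jar, spool, flat case, mug and sample block where they are.

Things in the scene. Friction and masses are not known exactly. Their poses are not given: they have to be found in the camera images.
- stand_mid (a point): Centre of the tall stand, 110 mm above its underside; 220 mm high, 0.65 to 0.95 kg. Axes: x along the panel's width, y through its thickness, z up. Upright grey panel 150 mm (x) by 16 mm (y), from 18 to 160 mm above the table, on two dark steel skid feet 20 mm (x) by 50 mm (y) at x = -65 and +65, with an arch 110 mm wide and 18 mm high between them, and two black fork clips on top
- stand_top (a point): Middle of the panel's bare top edge, 160 mm above the table, 16 mm thick in y: the place to hold the stand, pinched across its thickness from above. The clips rise on either side of it, their inner faces 57 mm away along x
- clip_seat (a point): Where the centre of the seated light bar belongs, 192 mm above the table, bar along the stand's x. The clips are at x = -62 and +62 from here, 10 mm thick in x, open upward, 22 mm between prongs. On the -y side of each a steel jaw overhangs the mouth; jaw and +y prong slope to lead the bar in (4 mm either way) and end 33 mm above this point. Smooth and slippery; pressing the bar in takes 5 to 12 N in all
- foot_a (a point): Middle of the outer bottom edge of the stand's foot at its -x end (x = -75 mm, on the underside), on the table when the foot is down; axes as the stand's
- foot_b (a point): Middle of the outer bottom edge of the stand's foot at its +x end (x = +75 mm, on the underside), on the table when the foot is down; axes as the stand's
- jaw_a (a joint): Angle of the sprung jaw of the clip at the stand's -x end: 0 is closed, grows as it is pushed outward (about 0.12 rad as the bar passes, 0.6 at most), springs back by itself; reads below 0.05 when closed
- jaw_b (a joint): The same for the clip at the stand's +x end
- bar_mid (a point): Centre of the light bar: an aluminium tube 20 mm in diameter, 160 mm long between two black square end caps 24 mm wide and 10 mm thick (180 mm in all), 0.11 kg, lying flat on the table along its own x axis, its centre 12 mm above the table. Either end may go either way round
- mat: Thin black mat let in flush with the table top (feet on it stand at table height), 190 mm along its x, 110 mm along its y; origin at its middle. The stand has to end with its width along the mat's x, either way round
- cover: Grey hard plastic cable cover fixed to the table between stand and mat: a bar 520 mm long (its x), 20 mm wide (y), 10 mm high; origin at the middle of its underside. It stops a dragged foot
- tray: Low fixed black sample tray beyond the mat's +x end, 120 (its x) x 80 x 14 mm high; origin at the middle of its underside
- jar: Bystander: clear lidded jar, 60 mm diameter, 85 mm high, standing just nearer the robot than the mat; origin under its middle
- spool: Bystander: small spool standing on end, 60 mm diameter, 52 mm high, just beyond the stand's starting place; origin under its middle
- case: Bystander: flat clear case, 150 (its x) x 60 x 35 mm high; origin under its middle; it lies on one side of the table and the light bar on the other
- cup: Bystander: white mug, 76 mm diameter, 90 mm high, at the far left; origin under its middle
- sampleblock: Bystander: blue plastic block, 90 (its x) x 70 x 50 mm high, at the far right; origin under its middle

How it is judged:
By the outcome, as a careful person would: the job done as asked, in the order asked, and still so for the second after the job is handed in, with the robot touching nothing.
It also fails if it takes over 72 s, if anything falls off the work surface, if the arm or the gripper's body presses on something with over 40 N, if the wrist force passes 120 N, or if a joint passes its speed limit or range.

## Working session

There is one attempt and no reset: what is moved stays moved. The work goes in short steps, Python scripts to look and compute and a tool call to move; the robot and the scene stay as the last step left them, time stands still between calls to the robot, and variables do not carry over. Pictures are saved under pics/ and viewed, at most 13 in all, crops included, and the job is handed in when it is done.

Besides the shell and the picture viewer there is one more tool, called as a command line: name --pt "numbers of a row" for each row, then --argument value for the rest. apply_moves: Moves the arm, as the interface text tells. Scaled input: -1 to 1 covers 1000 mm each way for a shift and 90 degrees each way for a turn. Its arguments: {"type":"object","properties":{"targets":{"type":"array","items":{"type":"array","items":{"type":"number"}}},"newtons":{"type":"number"}},"required":["targets"]}

```bash
mkdir -p pics; ls; cat > h.py <<'E'
import numpy as np, cv2
from plant import get_state, capture, close_job
def cloud(c):
    K=c["camera_matrix"];z=c["range_z"];v,u=np.mgrid[:z.shape[0],:z.shape[1]]
    p=np.stack([(u-K[0,2])/K[0,0]*z,(v-K[1,2])/K[1,1]*z,z],-1)
    return p@c["T"][:3,:3].T+c["T"][:3,3]
E
python3 - <<'E'
from h import *
print(get_state())
ims=[]
for n in("top","side"):
    c=capture(n);np.savez("pics/"+n+"0",**c);ims.append(c["frame"]);print(n,c["camera_matrix"].round(1).tolist(),c["T"].round(3).tolist())
    cv2.imwrite(f"pics/{n}0.png",c["frame"][:,:,::-1])
E
```

```text
pics
{'time_s': 0.0, 'joints': array([ 8.90412735e+01,  2.05916381e+01,  6.30719955e-01, -1.85566584e-02,
       -7.01341473e+01, -1.65095692e+01]), 'qd': array([ 0.00109619, -0.00402364,  0.16580001,  0.02303167, -0.00736642,
        0.09036978]), 'joint_torque': array([ 1.92509484e-03, -5.82718456e+01,  2.93036610e+01,  6.99671879e+00,
        6.81074336e-03, -1.57251966e-04]), 'tcp_pos': array([0.20247644, 0.64337893, 0.21950211]), 'eef_rot': array([ 1.79903896e+02, -1.02927282e-02, -1.74746074e+01]), 'contact_force': array([-1.03318923, -0.42794739,  0.12409854]), 'moment': array([ 0.07703256, -0.01389057, -0.05224451]), 'gripper_force': 0.0, 'gripper_width': 0.08769155559414081}
top [[425.2, 0.0, 277.6], [0.0, 425.2, 209.2], [0.0, 0.0, 1.0]] [[0.048, -0.976, 0.214, 0.32], [-0.999, -0.047, 0.01, -0.009], [0.0, -0.215, -0.977, 1.306], [0.0, 0.0, 0.0, 1.0]]
side [[436.1, 0.0, 281.5], [0.0, 436.1, 206.1], [0.0, 0.0, 1.0]] [[0.998, -0.041, 0.052, 0.512], [-0.066, -0.719, 0.692, -0.759], [0.009, -0.694, -0.72, 0.936], [0.0, 0.0, 0.0, 1.0]]
```

View pics/top0.png

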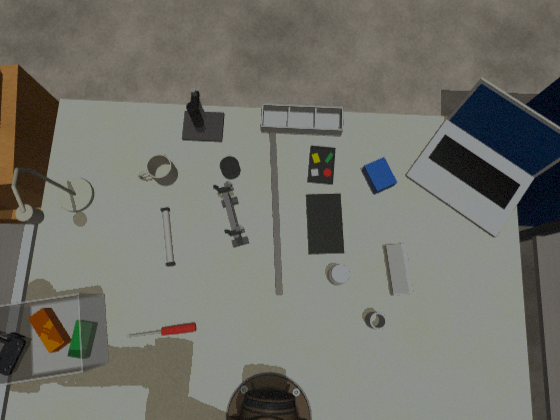

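View pics/side0.png

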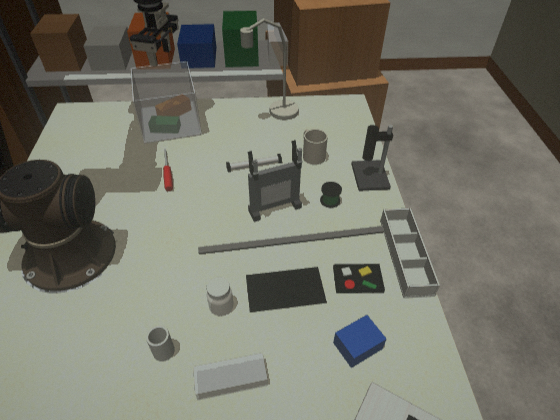

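The top view shows the stand at about (233,215), the bar at (168,237), the cover near column 276, the mat at (325,224), the jar at (339,273), the spool at (230,167) and the tray at (321,165). The side view agrees. Next I'll measure them from depth and masks.

```bash
python3 - <<'E'
from h import *
for n in("top","side"):
    c=dict(np.load(f"pics/{n}0.npz"));P=cloud(c);f=c["frame"].astype(int)
    X,Y,Z=P[...,0],P[...,1],P[...,2]
    ok=(c["range_z"]>0)&(X>.25)&(X<.95)&(abs(Y)<.45)
    print(n,"table z",np.median(Z[ok]).round(4))
    def rect(m,name):
        nl,l,st,ce=cv2.connectedComponentsWithStats(m.astype(np.uint8))
        for i in range(1,nl):
            if st[i,4]>60:
                s=l==i;q=P[s]
                r=cv2.minAreaRect(q[:,:2].astype(np.float32))
                print(name,st[i,4],"px",ce[i].round(),"rect",np.round(r[0],3),np.round(r[1],3),round(r[2],1),"z",q[:,2].min().round(3),np.median(q[:,2]).round(3),q[:,2].max().round(3))
    rect(ok&(Z>.006),"high")
    rect(ok&(Z<.006)&(f.max(-1)<60),"dark flat")
    rect(ok&(Z>.15)&(Z<.24),"stand top")
E
```

```text
top table z 0.0013
high 1425 px [201. 122.] rect [0.872 0.259] [0.108 0.133] 1.1 z 0.006 0.017 0.201
high 2723 px [293. 154.] rect [ 0.648 -0.077] [0.597 0.268] 3.4 z 0.006 0.013 0.058
high 518 px [321. 165.] rect [ 0.759 -0.128] [0.08  0.127] 87.1 z 0.006 0.011 0.022
high 338 px [417. 172.] rect [ 0.753 -0.423] [0.117 0.053] 0.1 z 0.006 0.016 0.024
high 719 px [160. 170.] rect [0.701 0.381] [0.106 0.077] 89.4 z 0.006 0.053 0.097
high 339 px [230. 167.] rect [0.725 0.16 ] [0.059 0.056] 2.7 z 0.006 0.052 0.059
high 791 px [379. 176.] rect [ 0.724 -0.308] [0.096 0.083] 32.3 z 0.006 0.05 0.058
high 781 px [232. 215.] rect [0.58  0.145] [0.209 0.063] 23.0 z 0.006 0.16 0.23
high 412 px [167. 237.] rect [0.501 0.34 ] [0.18 0.03] 11.3 z 0.006 0.021 0.029
high 1138 px [398. 269.] rect [ 0.436 -0.37 ] [0.15  0.073] 8.5 z 0.007 0.035 0.043
high 378 px [338. 275.] rect [ 0.41  -0.182] [0.057 0.061] 80.0 z 0.007 0.084 0.091
high 248 px [376. 320.] rect [ 0.283 -0.298] [0.058 0.047] 81.5 z 0.006 0.058 0.08
dark flat 308 px [322. 163.] rect [ 0.76  -0.129] [0.071 0.11 ] 87.0 z -0.004 0.003 0.006
d
[... 930 characters left out ...]
 0.071 0.086
high 1597 px [359. 340.] rect [ 0.723 -0.312] [0.093 0.071] 26.2 z 0.006 0.047 0.052
high 696 px [160. 343.] rect [ 0.285 -0.298] [0.048 0.047] 71.5 z 0.006 0.05 0.076
high 2343 px [229. 376.] rect [ 0.436 -0.37 ] [0.15  0.062] 8.2 z 0.006 0.032 0.039
high 648 px [381. 398.] rect [ 0.754 -0.426] [0.106 0.049] 0.0 z 0.008 0.014 0.019
dark flat 2646 px [285. 289.] rect [ 0.57  -0.146] [0.188 0.109] 4.0 z -0.009 -0.002 0.005
dark flat 588 px [359. 278.] rect [ 0.759 -0.127] [0.068 0.112] 86.5 z -0.005 0.002 0.006
stand top 334 px [379. 134.] rect [0.872 0.254] [0.033 0.077] 85.9 z 0.15 0.168 0.193
stand top 636 px [275. 164.] rect [0.557 0.127] [0.144 0.053] 19.2 z 0.15 0.175 0.226
```

```bash
python3 - <<'E'
from h import *
for n in("top","side"):
    c=dict(np.load(f"pics/{n}0.npz"));P=cloud(c);f=c["frame"]
    off=.0013 if n=="top" else -.0019
    X,Y,Z=P[...,0],P[...,1],P[...,2]-off
    reg=(abs(X-.56)<.12)&(abs(Y-.13)<.12)
    for nm,m in (("panel",reg&(Z>.157)&(Z<.163)),("prongs",reg&(Z>.19)),("feet",reg&(Z<.016)&(Z>.006))):
        r=cv2.minAreaRect(P[m][:,:2].astype(np.float32));print(n,nm,m.sum(),np.round(r[0],4),np.round(r[1],3),round(r[2],1))
        if nm!="panel": 
            q=P[m];lo=q[:,0]<.56
            for s in(lo,~lo): print("   part",s.sum(),q[s].mean(0).round(4) if s.any() else 0,q[s].min(0).round(3),q[s].max(0).round(3))
t=np.load("pics/top0.npz")["frame"][170:260,150:260];s=np.load("pics/side0.npz")["frame"][125:225,220:320]
a=cv2.resize(t,(400,400*90//110),interpolation=2);b=cv2.resize(s,(400,400),interpolation=2)
a=cv2.copyMakeBorder(a,0,400-a.shape[0],0,0,0)
cv2.imwrite("pics/z1.png",np.hstack([a,b])[:,:,::-1])
E
```

```text
top panel 194 [0.5509 0.1285] [0.134 0.031] 15.7
top prongs 142 [0.558  0.1334] [0.134 0.048] 18.5
   part 68 [0.4997 0.1105 0.2151] [0.488 0.091 0.194] [0.511 0.137 0.23 ]
   part 74 [0.6167 0.1494 0.2139] [0.607 0.129 0.193] [0.628 0.175 0.228]
top feet 201 [0.5603 0.1279] [0.235 0.238] 0.8
   part 55 [0.5134 0.0679 0.0104] [0.443 0.01  0.007] [0.56  0.236 0.017]
   part 146 [0.6276 0.0321 0.0111] [0.563 0.01  0.007] [0.679 0.247 0.017]
side panel 170 [0.5568 0.1234] [0.14  0.042] 17.6
side prongs 221 [0.5591 0.1287] [0.136 0.052] 18.9
   part 107 [0.5012 0.1045 0.2068] [0.489 0.084 0.188] [0.512 0.132 0.223]
   part 114 [0.6181 0.1442 0.2058] [0.605 0.123 0.189] [0.629 0.172 0.226]
side feet 146 [0.5806 0.0701] [0.185 0.143] 7.0
   part 30 [0.5041 0.0925 0.009 ] [0.48  0.01  0.004] [0.557 0.13  0.014]
   part 116 [0.6302 0.0391 0.0074] [0.563 0.01  0.004] [0.68  0.146 0.014]
```

View pics/z1.png

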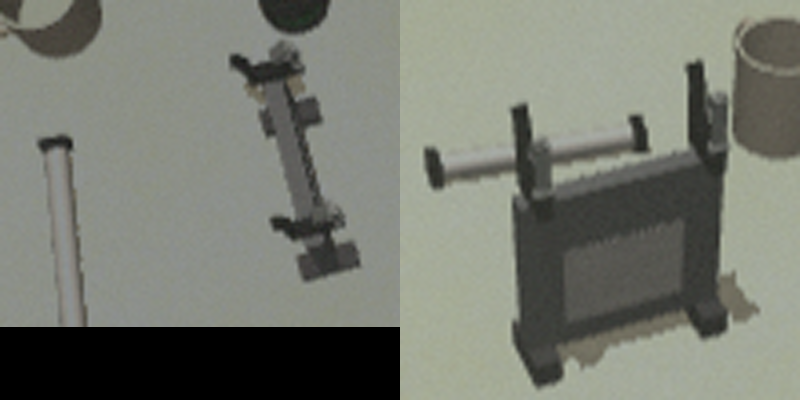

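The zoom shows the steel jaws on the robot-right (world −y) side. That puts stand x at about yaw +18.6°, with foot_a nearer the robot. I'll write the pose and row helper, then approach.

```bash
cat >> h.py <<'E'
from scipy.spatial.transform import Rotation as R
def rel(p0,R0,p1,R1,n):
    """n equal rows (constant body screw) from pose 0 to pose 1, in tool axes and move units"""
    from scipy.linalg import logm,expm
    A=np.eye(4);B=np.eye(4);A[:3,:3]=R0.as_matrix();A[:3,3]=p0;B[:3,:3]=R1.as_matrix();B[:3,3]=p1
    D=expm(np.real(logm(np.linalg.inv(A)@B))/n)
    return np.r_[D[:3,3],np.degrees(R.from_matrix(D[:3,:3]).as_rotvec())/90].round(4).tolist()
def cur():
    s=get_state();return s["tcp_pos"],R.from_euler("xyz",s["eef_rot"],degrees=True)
def down(yaw): return R.from_euler("xyz",[180,0,yaw],degrees=True)
E
python3 - <<'E'
from h import *
p,r=cur()
a=p+[0,0,.11];print("up3",rel(p,r,a,r,4))
b=np.array([.5575,.126,.33]);print("to16",rel(a,r,b,down(18.6),18), "dist",np.linalg.norm(b-a))
# cover line & bar from both views
for n in("top","side"):
    c=dict(np.load(f"pics/{n}0.npz"));P=cloud(c);f=c["frame"].astype(int);X,Y,Z=np.moveaxis(P,-1,0)
    off=.0013 if n=="top" else -.0019
    m=(abs(Y)<.025)&(X>.38)&(X<.8)&(Z-off>.007)&(Z-off<.013);q=P[m]
    k=np.polyfit(q[:,0],q[:,1],1);print(n,"cover y@.57",np.polyval(k,.57),np.degrees(np.arctan(k[0])),m.sum())
    m=(abs(X-.5)<.12)&(abs(Y-.34)<.06)&(Z-off>.014)&(Z-off<.03);q=P[m]
    (cx,cy),s,an=cv2.minAreaRect(q[:,:2].astype(np.float32));k=np.polyfit(q[:,0],q[:,1],1)
    print(n,"bar",cx,cy,s,an,np.degrees(np.arctan(k[0])),m.sum())
E
```

```text
up3 [0.0, 0.0, -0.0275, 0.0, 0.0, -0.0]
to16 [0.0203, 0.0291, 0.0, 0.0001, 0.0, -0.0223] dist 0.6275467107701846
top cover y@.57 0.00702687944196527 4.410216994114477 536
top bar 0.5013458132743835 0.3368206024169922 (0.17986056208610535, 0.0233075562864542) 11.620529174804688 11.340528778656433 359
side cover y@.57 0.0020703745551640743 4.897777702774464 707
side bar 0.5020805597305298 0.3322526514530182 (0.1806226670742035, 0.029247675091028214) 10.123147010803223 11.181272177483594 203
```

apply_moves --pt "1 0 0 -0.0275 0 0 0" --pt "1 0 0 -0.0275 0 0 0" --pt "1 0 0 -0.0275 0 0 0" --pt "1 0 0 -0.0275 0 0 0" --newtons 50

```text
time_s: 0.43
tcp_pos: [0.2025, 0.6435, 0.3312]
eef_rot: [179.9, -0.0, -17.5]
contact_force: [0.5, 0.6, 0.3]
gripper_width: 0.0872
gripper_force: 0.0
```

apply_moves --pt "1 0.0203 0.0291 0 0 0 -0.0223" --pt "1 0.0203 0.0291 0 0 0 -0.0223" --pt "1 0.0203 0.0291 0 0 0 -0.0223" --pt "1 0.0203 0.0291 0 0 0 -0.0223" --pt "1 0.0203 0.0291 0 0 0 -0.0223" --pt "1 0.0203 0.0291 0 0 0 -0.0223" --pt "1 0.0203 0.0291 0 0 0 -0.0223" --pt "1 0.0203 0.0291 0 0 0 -0.0223" --pt "1 0.0203 0.0291 0 0 0 -0.0223" --pt "1 0.0203 0.0291 0 0 0 -0.0223" --pt "1 0.0203 0.0291 0 0 0 -0.0223" --pt "1 0.0203 0.0291 0 0 0 -0.0223" --pt "1 0.0203 0.0291 0 0 0 -0.0223" --pt "1 0.0203 0.0291 0 0 0 -0.0223" --pt "1 0.0203 0.0291 0 0 0 -0.0223" --pt "1 0.0203 0.0291 0 0 0 -0.0223" --pt "1 0.0203 0.0291 0 0 0 -0.0223" --pt "1 0.0203 0.0291 0 0 0 -0.0223" --pt "1 0 0 0 0 0 0" --pt "1 0 0 0 0 0 0"

```text
time_s: 2.1
tcp_pos: [0.5591, 0.1246, 0.3291]
eef_rot: [180.0, 0.1, 18.5]
contact_force: [0.1, -0.1, -0.0]
gripper_width: 0.0876
gripper_force: 0.0
```

```bash
python3 - <<'E'
from h import *
c=capture("wrist");np.savez("pics/w1",**c);print(c["camera_matrix"].round(1).tolist(),c["T"].round(4).tolist())
cv2.imwrite("pics/w1.png",c["frame"][:,:,::-1])
s=get_state();print(s["joints"].round(1),s["tcp_pos"],s["eef_rot"])
E
```

```text
[[325.2, 0.0, 280.9], [0.0, 325.2, 208.9], [0.0, 0.0, 1.0]] [[0.3172, -0.9156, -0.2472, 0.6251], [-0.9484, -0.3064, -0.0819, 0.1461], [-0.0008, 0.2604, -0.9655, 0.4929], [0.0, 0.0, 0.0, 1.0]]
[ 32.2   8.   -2.1  -0.  -80.1  76.3] [0.55839042 0.12544421 0.32953225] [1.79995529e+02 9.96449308e-02 1.85362839e+01]
```

View pics/w1.png

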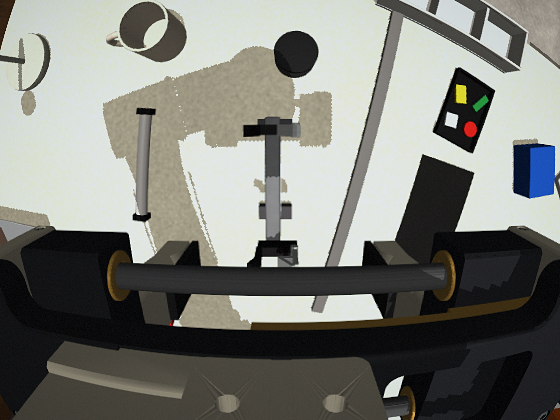

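The wrist view shows the panel's top edge at columns 266–280, rows 140–240, running between the two clips and centred between the open fingers. I'll refine it with the wrist depth image.

```bash
cat >> h.py <<'E'
def wcloud(c):
    K=c["camera_matrix"];z=c["range_z"];v,u=np.mgrid[:z.shape[0],:z.shape[1]]
    x=(u-K[0,2])/K[0,0];y=(v-K[1,2])/K[1,1];t=np.hypot(x,y)+1e-9;k=np.tan(t)/t
    return np.stack([x*k*z,y*k*z,z],-1)@c["T"][:3,:3].T+c["T"][:3,3]
E
python3 - <<'E'
from h import *
c=dict(np.load("pics/w1.npz"));P=wcloud(c);f=c["frame"];v,u=np.mgrid[:420,:560]
reg=(u>240)&(u<305)&(v>115)&(v<245)&(c["range_z"]>0)
X,Y,Z=np.moveaxis(P,-1,0)
tb=(u>200)&(u<240)&(v>150)&(v<200);print("table",np.median(Z[tb]))
m=reg&(abs(Z-.16)<.006);q=P[m];print("panel",m.sum(),q.mean(0),np.median(q[:,2]));r=cv2.minAreaRect(q[:,:2].astype(np.float32));print(r)
m=reg&(Z>.19)&(Z<.24);q=P[m];r=cv2.minAreaRect(q[:,:2].astype(np.float32));print("prong far",m.sum(),r,q[:,2].max())
ps=P[reg&(abs(Z-.16)<.006)];k=np.polyfit(ps[:,0],ps[:,1],1);print(np.degrees(np.arctan(k[0])),np.polyval(k,.558))
E
```

```text
table -5.409071512629815e-05
panel 1745 [0.56035777 0.13432596 0.15971356] 0.1596439078518621
((0.5676267147064209, 0.13097049295902252), (0.13158462941646576, 0.04029592499136925), 18.44058609008789)
prong far 505 ((0.6169106960296631, 0.15191996097564697), (0.01044456847012043, 0.047527968883514404), 18.85373306274414) 0.2273149237332146
18.42669124141977 0.13354040945225398
```

```bash
python3 - <<'E'
from h import *
c=dict(np.load("pics/w1.npz"));P=wcloud(c);v,u=np.mgrid[:420,:560]
d=np.radians(18.6);e=np.array([np.cos(d),np.sin(d)]);n=np.array([-e[1],e[0]])
Q=P[...,:2]-[.558,.13];s=Q@e;t=Q@n
for lo in(-.02,0,.02,.04):
    m=(c["range_z"]>0)&(s>lo)&(s<lo+.01)&(abs(t)<.04)&(abs(P[...,2]-.16)<.004)
    print(lo,m.sum(),t[m].min().round(4),t[m].max().round(4),np.median(t[m]).round(4))
m=(s>.03)&(abs(t)<.05)&(P[...,2]>.19)&(P[...,2]<.24)&(s<.09);print("prong s",np.percentile(s[m],[2,50,98]))
p,r=cur()
for h in (.01,.0):
  a=np.array([.558,.13,.25]);
E
```

```text
-0.02 136 -0.0037 0.0112 0.0037
0 145 -0.0038 0.0109 0.0035
0.02 150 -0.0039 0.0108 0.0034
0.04 150 -0.0039 0.0105 0.0032
prong s [0.05800349 0.06305081 0.06810549]
```

apply_moves --pt "1 0.002 -0.008 0 0 0 0" --pt "1 0 0 0.0147 0 0 0" --pt "1 0 0 0.0147 0 0 0" --pt "1 0 0 0.0147 0 0 0" --pt "1 0 0 0.0147 0 0 0" --pt "1 0 0 0.0147 0 0 0" --pt "1 0 0 0.0147 0 0 0" --pt "1 0 0 0.0147 0 0 0" --pt "1 0 0 0.0147 0 0 0" --pt "1 0 0 0.0147 0 0 0" --pt "1 0 0 0.0147 0 0 0" --pt "1 0 0 0.0147 0 0 0" --pt "1 0 0 0.0147 0 0 0" --pt "1 0 0 0 0 0 0"

```text
time_s: 3.32
tcp_pos: [0.5553, 0.1353, 0.1517]
eef_rot: [-180.0, 0.2, 18.7]
contact_force: [-0.6, 0.3, -0.4]
gripper_width: 0.0878
gripper_force: 0.0
```

apply_moves --pt "0 0 0 0 0 0 0" --pt "0 0 0 0 0 0 0" --pt "0 0 0 0 0 0 0" --pt "0 0 0 0 0 0 0" --pt "0 0 0 0 0 0 0" --pt "0 0 0 0 0 0 0" --pt "0 0 0 0 0 0 0" --pt "0 0 0 0 0 0 0"

```text
time_s: 3.98
tcp_pos: [0.5577, 0.1343, 0.1542]
eef_rot: [-180.0, -0.0, 18.7]
contact_force: [0.5, 0.0, -0.3]
gripper_width: 0.04
gripper_force: 0.0
```

apply_moves --pt "0 0 0 0 0 0 0" --pt "0 0 0 0 0 0 0" --pt "0 0 0 0 0 0 0" --pt "0 0 0 0 0 0 0" --pt "0 0 0 0 0 0 0" --pt "0 0 0 0 0 0 0" --pt "0 0 0 0 0 0 0"

```text
time_s: 4.57
tcp_pos: [0.5578, 0.1344, 0.1542]
eef_rot: [-180.0, -0.0, 18.7]
contact_force: [-0.1, -0.1, 2.0]
gripper_width: 0.0007
gripper_force: 1.0
```

```bash
cat > walk.py <<'E'
from h import *
A=np.radians(4.6);M=np.array([[np.cos(A),np.sin(A)],[-np.sin(A),np.cos(A)]])
mat=np.array([.570,-.1455]);cov=np.array([.570,.0045])
def rot(a):a=np.radians(a);return np.array([[np.cos(a),-np.sin(a)],[np.sin(a),np.cos(a)]])
def feet(c,y):return {k:(M@(c+rot(y)@[s*.065,0]-mat)*1000).round(0) for k,s in(("a",-1),("b",1))}
def ext(y):p=abs(np.radians(y-4.6));return 25*np.cos(p)+10*np.sin(p)
def swing(c,y,piv,y2):
    s=-.075 if piv=="a" else .075
    return c+rot(y)@[s,0]-rot(y2)@[s,0],y2
E
python3 - <<'E'
from walk import *
s=get_state();print(s["gripper_width"],s["gripper_force"],s["tcp_pos"],s["contact_force"])
print("cover v",(M@(cov-mat)*1000))
c=np.array([.5577,.1343]);y=18.6;print(feet(c,y))
for piv,y2 in(("a",-28),("b",52),("a",-46),("b",4.6)):
    c,y=swing(c,y,piv,y2);print(piv,y2,c.round(4),feet(c,y),"v-extent",ext(y).round(0))
E
```

```text
0.0006849695639141135 0.9578746184706688 [0.55783163 0.13444872 0.15424353] [-0.11317562 -0.08664663  1.99635   ]
cover v [ 12.02983865 149.51683177]
{'a': array([-53., 264.]), 'b': array([ 73., 296.])}
a -28 [0.5528 0.0752] {'a': array([-54., 256.]), 'b': array([ 55., 186.])} v-extent 26.0
b 52 [ 0.5729 -0.0191] {'a': array([-31.,  78.]), 'b': array([ 57., 174.])} v-extent 24.0
a -46 [ 0.5788 -0.1322] {'a': array([-31.,  63.]), 'b': array([ 51., -38.])} v-extent 24.0
b 4.6 [ 0.5562 -0.1922] {'a': array([-83., -45.]), 'b': array([ 47., -45.])} v-extent 25.0
```

```bash
python3 - <<'E'
from h import *
a=capture("side");b=capture("wrist");np.savez("pics/s2",**a);np.savez("pics/w2",**b)
cv2.imwrite("pics/z2.png",np.hstack([cv2.resize(a["frame"][60:240,180:420],(400,300)),cv2.resize(b["frame"],(400,300))])[:,:,::-1])
E
```

```text
(no output)
```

View pics/z2.png

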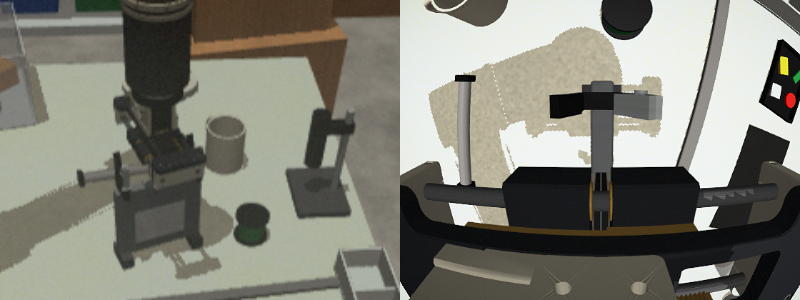

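```bash
python3 - <<'E'
from h import *
c=dict(np.load("pics/w2.npz"));P=wcloud(c);s=get_state()
print(s["tcp_pos"],s["eef_rot"],s["joints"].round(2),s["contact_force"],s["gripper_force"],s["gripper_width"]);print(c["T"].round(4).tolist())
for v in range(120,330,8): print(v,P[v,281].round(3),P[v,270].round(3),P[v,297].round(3))
w=c["frame"][200:340,200:360];a=dict(np.load("pics/s2.npz"))["frame"][120:220,230:320]
cv2.imwrite("pics/z3.png",np.hstack([cv2.resize(w,(420,400),interpolation=2),cv2.resize(a,(360,400),interpolation=2)])[:,:,::-1])
E
```

```text
[0.55784986 0.13442621 0.15427053] [-1.79998526e+02 -2.75536176e-02  1.86657054e+01] [ 3.308e+01  1.408e+01 -1.767e+01  1.000e-02 -5.823e+01  7.558e+01] [-0.06503554  0.71820573  3.43899196] 1.1016312427818775 5.714918245988015e-06
[[0.3204, -0.9152, -0.2444, 0.6234], [-0.9473, -0.3099, -0.0815, 0.1559], [-0.0012, 0.2576, -0.9663, 0.3183], [0.0, 0.0, 0.0, 1.0]]
120 [0.625 0.157 0.16 ] [0.624 0.162 0.16 ] [0.628 0.149 0.16 ]
128 [0.622 0.155 0.161] [0.62  0.161 0.16 ] [0.624 0.148 0.158]
136 [0.619 0.154 0.181] [0.617 0.159 0.183] [0.621 0.148 0.182]
144 [0.615 0.153 0.181] [0.614 0.158 0.181] [0.618 0.147 0.182]
152 [0.612 0.152 0.182] [0.611 0.157 0.182] [0.614 0.146 0.182]
160 [0.607 0.15  0.16 ] [0.605 0.156 0.159] [0.609 0.143 0.159]
168 [0.603 0.149 0.16 ] [0.601 0.154 0.161] [0.606 0.142 0.161]
176 [0.599 0.148 0.159] [0.597 0.153 0.16 ] [0.602 0.14  0.16 ]
184 [0.595 0.147 0.16 ] [0.594 0.152 0.16 ] [0.598 0.139 0.159]
192 [0.591 0.145 0.159] [0.59  0.15  0.159] [0.594 0.138 0.159]
200 [0.588 0.144 0.16 ] [0.586 0.149 0.161] [0.59  0.136 0.159]
208 [0.584 0.143 0.16 ] [0.582 0
[... 291 characters left out ...]
 [0.563 0.136 0.16 ] [0.567 0.143 0.174] [0.596 0.142 0.242]
256 [0.559 0.134 0.159] [0.565 0.142 0.179] [0.595 0.142 0.245]
264 [0.554 0.133 0.159] [0.587 0.147 0.237] [0.593 0.142 0.245]
272 [0.588 0.144 0.242] [0.587 0.147 0.241] [0.591 0.141 0.246]
280 [0.587 0.144 0.244] [0.586 0.146 0.243] [0.59  0.14  0.247]
288 [0.585 0.143 0.245] [0.584 0.146 0.244] [0.588 0.14  0.248]
296 [0.535 0.126 0.159] [0.58  0.144 0.241] [0.585 0.139 0.247]
304 [0.53  0.125 0.159] [0.576 0.143 0.24 ] [0.584 0.138 0.248]
312 [0.525 0.123 0.16 ] [0.561 0.139 0.219] [0.582 0.138 0.25 ]
320 [0.519 0.121 0.158] [0.558 0.138 0.22 ] [0.58  0.137 0.25 ]
328 [0.579 0.141 0.254] [0.578 0.144 0.254] [0.581 0.138 0.255]
```

View pics/z3.png

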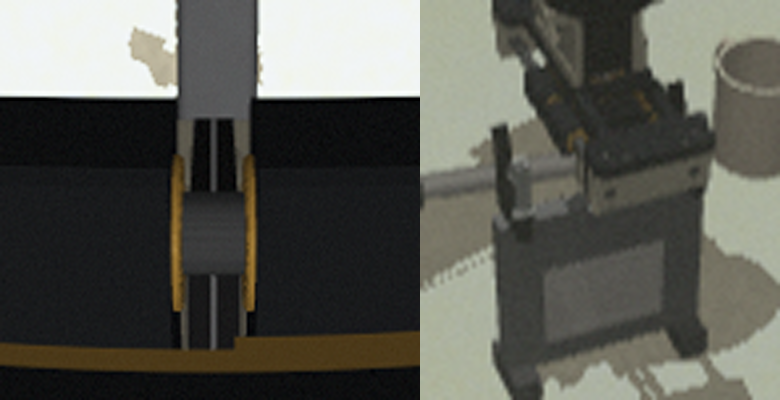

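Both views show the pads flat on either side of the panel, so it is held. The width reading of 0 contradicts that. I'll let the fingers settle and see whether the grip force rises.

apply_moves --pt "0 0 0 0 0 0 0" --pt "0 0 0 0 0 0 0" --pt "0 0 0 0 0 0 0" --pt "0 0 0 0 0 0 0" --newtons 50

```text
time_s: 5.0
tcp_pos: [0.5578, 0.1344, 0.1542]
eef_rot: [180.0, -0.0, 18.7]
contact_force: [-0.1, 1.0, 3.7]
gripper_width: 0.0002
gripper_force: 1.6
```

```bash
python3 - <<'E'
from h import *
c=dict(np.load("pics/w2.npz"));P=wcloud(c)
d=np.radians(18.66);e=np.array([np.cos(d),np.sin(d)]);n=np.array([-e[1],e[0]])
Q=P[...,:2]-[.5578,.1344];s=Q@e;t=Q@n;Z=P[...,2]
for lo in np.arange(.13,.25,.01):
    m=(c["range_z"]>0)&(abs(s)<.025)&(abs(t)<.06)&(Z>lo)&(Z<=lo+.01)
    if m.any():
        L=m&(t<0);H=m&(t>0);print(lo.round(3),m.sum(),"s",s[m].min().round(3),s[m].max().round(3),"t neg",np.percentile(t[L],[0,50,100]).round(4) if L.any() else "","pos",np.percentile(t[H],[0,50,100]).round(4) if H.any() else "")
m=(abs(s-.035)<.01)&(abs(t)<.03)&(abs(Z-.16)<.004);print("panel t",np.percentile(t[m],[1,50,99]))
E
```

```text
0.15 667 s -0.025 0.025 t neg [-0.0088 -0.0041 -0.0005] pos [0.     0.0036 0.0069]
0.16 405 s -0.024 0.025 t neg [-0.0081 -0.0036 -0.0005] pos [0.     0.0026 0.0065]
0.17 254 s 0.005 0.012 t neg [-0.0068 -0.0043 -0.001 ] pos [0.0004 0.0038 0.0063]
0.18 151 s 0.009 0.011 t neg [-0.006  -0.0027 -0.0009] pos [0.0004 0.002  0.0037]
0.19 23 s 0.009 0.011 t neg [-0.0048 -0.0031 -0.0009] pos [0.0004 0.0029 0.0038]
0.2 491 s -0.009 0.005 t neg [-0.0045 -0.0026 -0.0009] pos [0.0003 0.0019 0.0035]
0.21 32 s -0.006 0.007 t neg [-0.0045 -0.0045 -0.0044] pos [0.0034 0.0034 0.0035]
0.22 28 s 0.003 0.011 t neg [-0.0046 -0.0045 -0.0044] pos [0.0034 0.0035 0.0035]
0.23 196 s -0.025 0.023 t neg [-0.0599 -0.0485 -0.0036] pos [0.0025 0.0034 0.0035]
0.24 2193 s -0.025 0.025 t neg [-0.06   -0.0266 -0.0005] pos [0.0008 0.0173 0.0587]
panel t [-0.00895598 -0.00095659  0.00660002]
```

```bash
python3 - <<'E'
from h import *
for w,o in(("w1",[.5584,.1254,.3295]),("w2",[.5578,.1344,.1542])):
    c=dict(np.load(f"pics/{w}.npz"));P=wcloud(c)
    d=np.radians(18.6);e=np.array([np.cos(d),np.sin(d)]);n=np.array([-e[1],e[0]])
    Q=P[...,:2]-o[:2];s=Q@e;t=Q@n;dz=P[...,2]-o[2]
    for lo in np.arange(-.03,.1,.01):
        m=(c["range_z"]>0)&(abs(s)<.03)&(abs(t)<.08)&(dz>lo)&(dz<=lo+.01)
        if w=="w2": m&=(dz>.009)
        if m.any(): print(w,"dz",lo.round(3),m.sum(),"s",s[m].min().round(3),s[m].max().round(3),"t",np.percentile(t[m],[0,25,50,75,100]).round(4),"|t|min",abs(t[m]).min().round(4))
E
```

```text
w1 dz 0.0 155 s -0.004 0.01 t [-0.049  -0.0455 -0.045   0.0425  0.0459] |t|min 0.042
w1 dz 0.01 642 s -0.002 0.012 t [-0.0609 -0.0491  0.0422  0.0462  0.0577] |t|min 0.0422
w1 dz 0.02 724 s -0.009 0.012 t [-0.0611 -0.0514 -0.0449  0.0484  0.0581] |t|min 0.0419
w1 dz 0.03 610 s -0.01 0.012 t [-0.0631 -0.0533  0.042   0.05    0.0605] |t|min 0.042
w1 dz 0.04 295 s -0.01 0.012 t [-0.0478 -0.0453 -0.0449  0.0424  0.0528] |t|min 0.0419
w1 dz 0.05 992 s -0.011 0.009 t [-0.0497 -0.0484  0.0424  0.0459  0.0469] |t|min 0.0419
w1 dz 0.06 703 s -0.006 0.015 t [-0.0522 -0.049   0.0458  0.0462  0.0485] |t|min 0.0454
w1 dz 0.07 883 s -0.03 0.03 t [-0.0514 -0.0491  0.0454  0.0461  0.0486] |t|min 0.0452
w1 dz 0.08 6005 s -0.03 0.03 t [-0.0502 -0.0407 -0.0101  0.0209  0.0472] |t|min 0.0
w1 dz 0.09 10463 s -0.03 0.03 t [-0.08   -0.0632 -0.0506  0.0454  0.0799] |t|min 0.0001
w2 dz 0.0 4 s 0.009 0.01 t [-0.002   0.0007  0.0023  0.0032  0.0036] |t|min 0.0016
w2 dz 0.01 191 s 0.009 0.012 t [-0.007  -0.0038 -0.001   0.0032  0.0065] |t|min 0.0005
w2 dz 0.02 235 s 0.005 0.012 t [-0.0067 -0.0039 -0.0009  0.0032  0.0062] |t|min 0.0004
w2 dz 0.03 109 s 0.009 0.011 t [-0.0047 -0.0027 -0.0009  0.0021  0.0038] |t|min 0.0004
w2 dz 0.05 495 s -0.009 0.005 t [-0.0045 -0.0026 -0.0009  0.0019  0.0035] |t|min 0.0003
w2 dz 0.06 31 s 0.0 0.007 t [-0.0045 -0.0044  0.0034  0.0034  0.0035] |t|min 0.0034
w2 dz 0.07 272 s 0.002 0.03 t [-0.08    0.0791  0.0795  0.0798  0.08  ] |t|min 0.0034
w2 dz 0.08 5145 s -0.03 0.03 t [-0.08   -0.0611 -0.0442  0.0473  0.08  ] |t|min 0.0
w2 dz 0.09 9632 s -0.028 0.03 t [-0.08   -0.02   -0.0004  0.0193  0.08  ] |t|min 0.0
```

The wrist depth shows the fingertips 5 mm behind the reported TCP, not 19 mm ahead. So the reported point is about 25 mm past the true grasp point, and the fingers closed just above the panel. I'll reopen, go 27 mm deeper and close again.

apply_moves --pt "0.6 0 0 -0.003 0 0 0" --pt "0.6 0 0 0 0 0 0" --pt "0.6 0 0 0 0 0 0" --pt "0.6 0 0 0 0 0 0" --pt "0.6 0 0 0 0 0 0" --pt "0.6 0 0 0 0 0 0" --pt "0.6 0 0 0 0 0 0" --pt "0.6 0 0 0 0 0 0" --pt "0.6 0 0 0 0 0 0" --pt "0.6 0 0 0.01 0 0 0" --pt "0.6 0 0 0.01 0 0 0" --pt "0.6 0 0 0.01 0 0 0" --pt "0 0 0 0 0 0 0" --pt "0 0 0 0 0 0 0" --pt "0 0 0 0 0 0 0" --pt "0 0 0 0 0 0 0" --pt "0 0 0 0 0 0 0" --pt "0 0 0 0 0 0 0" --pt "0 0 0 0 0 0 0" --pt "0 0 0 0 0 0 0" --newtons 50

```text
time_s: 6.67
tcp_pos: [0.558, 0.1341, 0.1274]
eef_rot: [180.0, -0.0, 18.7]
contact_force: [1.2, -2.0, 1.9]
gripper_width: 0.0155
gripper_force: 50.0
```

apply_moves --pt "0 0 0 0 0 0 0" --pt "0 0 0 0 0 0 0" --pt "0 0 0 0 0 0 0"

```text
time_s: 6.92
tcp_pos: [0.558, 0.1342, 0.1274]
eef_rot: [180.0, -0.0, 18.7]
contact_force: [0.4, -1.9, 2.8]
gripper_width: 0.0153
gripper_force: 50.0
```

Gripped: width 15.3 mm at 50 N. Next I'll work out the yaw sequence.

```bash
python3 - <<'E'
from walk import *
c0=np.array([.5580,.1341])
for seq in [(-22,50,-40,4.6),(-23,52,-48,4.6),(-23,50,-45,4.6)]:
  c=c0;y=18.66;print("----",feet(c,y))
  for piv,y2 in zip("abab",seq):
    c,y=swing(c,y,piv,y2);f=feet(c,y);print(piv,y2,c.round(4),f,"v-extent",ext(y).round(0))
# tool rows for tilt: tool frame x=stand x, y=-stand y, z down; TCP reported 0.1274 above table, pivot at (-/+.075, 0, +.1274) tool
def screw(pt,rv,n):
    r=R.from_rotvec(np.radians(rv)/n);return np.r_[np.array(pt)-r.apply(pt),np.array(rv)/n/90].round(4).tolist()
h=.1274
print("tilt b up on a: 8deg/8 ",screw([-.075,0,h],[0,8,0],8))
print("tilt a up on b: ",screw([.075,0,h],[0,-8,0],8))
t=np.radians(8)
for nm,pv,sg in(("a",[-.075,0,h],1),("b",[.075,0,h],-1)):
    # world vertical (down) in tilted tool axes
    dn=R.from_rotvec([0,sg*t,0]).inv().apply([0,0,1])
    print("swing on",nm,"per +1deg about world-down", (dn/90).round(5), "check foot lift", )
    print("   4deg yaw- (tool +):",screw(pv,4*dn,1))
    print("   4deg yaw+:",screw(pv,-4*dn,1))
E
```

```text
---- {'a': array([-53., 264.]), 'b': array([ 74., 295.])}
a -22 [0.5565 0.082 ] {'a': array([-53., 257.]), 'b': array([ 63., 199.])} v-extent 27.0
b 50 [ 0.5778 -0.0035] {'a': array([-26.,  95.]), 'b': array([ 65., 187.])} v-extent 25.0
a -40 [ 0.5871 -0.1092] {'a': array([-26.,  80.]), 'b': array([ 66., -11.])} v-extent 25.0
b 4.6 [ 0.5698 -0.1634] {'a': array([-67., -18.]), 'b': array([ 63., -18.])} v-extent 25.0
---- {'a': array([-53., 264.]), 'b': array([ 74., 295.])}
a -23 [0.556  0.0808] {'a': array([-53., 257.]), 'b': array([ 62., 197.])} v-extent 27.0
b 52 [ 0.5788 -0.0076] {'a': array([-24.,  89.]), 'b': array([ 64., 185.])} v-extent 24.0
a -48 [ 0.5829 -0.1224] {'a': array([-25.,  74.]), 'b': array([ 54., -30.])} v-extent 23.0
b 4.6 [ 0.5583 -0.1842] {'a': array([-80., -38.]), 'b': array([ 50., -38.])} v-extent 25.0
---- {'a': array([-53., 264.]), 'b': array([ 74., 295.])}
a -23 [0.556  0.0808] {'a': array([-53., 257.]), 'b': array([ 62., 197.])} v-extent 27.0
b 50 [ 0.5768 -0.006 ] {'a': array([-28.,  92.]), 'b': array([ 64., 185.])} v-extent 25.0
a -45 [ 0.5816 -0.1164] {'a': array([-28.,  78.]), 'b': array([ 56., -21.])} v-extent 24.0
b 4.6 [ 0.5599 -0.1755] {'a': array([-77., -29.]), 'b': array([ 53., -29.])} v-extent 25.0
tilt b up on a: 8deg/8  [-0.0022, 0.0, -0.0013, 0.0, 0.0111, 0.0]
tilt a up on b:  [0.0022, 0.0, -0.0013, 0.0, -0.0111, 0.0]
swing on a per +1deg about world-down [-0.00155  0.       0.011  ] check foot lift
   4deg yaw- (tool +): [-0.0001, 0.0039, -0.0, -0.0062, 0.0, 0.044]
   4deg yaw+: [-0.0001, -0.0039, -0.0, 0.0062, -0.0, -0.044]
swing on b per +1deg about world-down [0.00155 0.      0.011  ] check foot lift
   4deg yaw- (tool +): [0.0001, -0.0039, -0.0, 0.0062, 0.0, 0.044]
   4deg yaw+: [0.0001, 0.0039, -0.0, -0.0062, -0.0, -0.044]
```

```bash
python3 - <<'E'
from walk import *
c0=np.array([.5580,.1341])
for seq in [(-17,54,-38,4.6),(-16,55,-42,4.6),(-18,54,-40,4.6)]:
  c=c0;y=18.66;print("----",feet(c,y))
  for piv,y2 in zip("abab",seq):
    ys=np.linspace(y,y2,30);m=min(feet(*swing(c,y,piv,t))[piv][1]-ext(t) for t in ys),max(feet(*swing(c,y,piv,t))[piv][1]+ext(t) for t in ys)
    c,y=swing(c,y,piv,y2);f=feet(c,y);print(piv,y2,c.round(4),f,"v-extent",ext(y).round(0),"pivot foot v range",np.round(m))
E
```

```text
---- {'a': array([-53., 264.]), 'b': array([ 74., 295.])}
a -17 [0.5587 0.0882] {'a': array([-53., 258.]), 'b': array([ 68., 210.])} v-extent 27.0 pivot foot v range [231. 291.]
b 54 [0.5863 0.0056] {'a': array([-14., 100.]), 'b': array([ 71., 199.])} v-extent 24.0 pivot foot v range [174. 237.]
a -38 [ 0.6013 -0.1013] {'a': array([-13.,  86.]), 'b': array([83., -2.])} v-extent 25.0 pivot foot v range [ 60. 125.]
b 4.6 [ 0.5857 -0.1535] {'a': array([-50.,  -9.]), 'b': array([80., -9.])} v-extent 25.0 pivot foot v range [-34.  23.]
---- {'a': array([-53., 264.]), 'b': array([ 74., 295.])}
a -16 [0.559  0.0894] {'a': array([-53., 258.]), 'b': array([ 69., 212.])} v-extent 27.0 pivot foot v range [231. 291.]
b 55 [0.5881 0.0073] {'a': array([-11., 101.]), 'b': array([ 72., 201.])} v-extent 24.0 pivot foot v range [176. 239.]
a -42 [ 0.6008 -0.1043] {'a': array([-11.,  86.]), 'b': array([79., -9.])} v-extent 24.0 pivot foot v range [ 61. 126.]
b 4.6 [ 0.5818 -0.1605] {'a': array([-54., -16.]), 'b': array([ 76., -16.])} v-extent 25.0 pivot foot v range [-41.  17.]
---- {'a': array([-53., 264.]), 'b': array([ 74., 295.])}
a -18 [0.5583 0.0869] {'a': array([-53., 258.]), 'b': array([ 67., 208.])} v-extent 27.0 pivot foot v range [231. 291.]
b 54 [0.5855 0.0031] {'a': array([-15.,  97.]), 'b': array([ 70., 196.])} v-extent 24.0 pivot foot v range [171. 235.]
a -40 [ 0.5989 -0.1058] {'a': array([-14.,  83.]), 'b': array([78., -8.])} v-extent 25.0 pivot foot v range [ 58. 122.]
b 4.6 [ 0.5816 -0.16  ] {'a': array([-55., -15.]), 'b': array([ 75., -15.])} v-extent 25.0 pivot foot v range [-41.  17.]
```

apply_moves --pt "0 -0.0022 0 -0.0013 0 0.0111 0" --pt "0 -0.0022 0 -0.0013 0 0.0111 0" --pt "0 -0.0022 0 -0.0013 0 0.0111 0" --pt "0 -0.0022 0 -0.0013 0 0.0111 0" --pt "0 0 0 0 0 0 0" --pt "0 0 0 0 0 0 0" --newtons 60

```text
time_s: 7.42
tcp_pos: [0.5489, 0.1316, 0.1323]
eef_rot: [-180.0, -4.1, 18.7]
contact_force: [3.7, -0.2, -1.8]
gripper_width: 0.0158
gripper_force: 60.0
```

```bash
python3 - <<'E'
from walk import *
import itertools
c0=np.array([.5580,.1341])
def ok(c,y,piv,y2):
    ys=np.linspace(y,y2,6)
    for t in ys:
        f=feet(*swing(c,y,piv,t))[piv][1]
        if not(f-ext(t)>168 or f+ext(t)<131): return False
    c,y=swing(c,y,piv,y2);f=feet(c,y)
    return all(v[1]-ext(y)>168 or v[1]+ext(y)<131 for v in f.values())
best=[]
for y1 in(-10,-14,-17,-20):
  a=swing(c0,18.66,"a",y1)
  if not ok(c0,18.66,"a",y1):continue
  for y2 in range(44,60,2):
    if not ok(*a,"b",y2):continue
    b=swing(*a,"b",y2)
    for y3 in range(-50,-10,5):
      if not ok(*b,"a",y3):continue
      d=swing(*b,"a",y3)
      for y4 in range(0,50,5):
        e=swing(*d,"b",y4);
        g=swing(*e,"a",4.6);r=M@(g[0]-mat)*1000;best.append((np.hypot(*r),y1,y2,y3,y4,r.round(0)))
best.sort(key=lambda t:t[0]);print(*best[:12],sep="\n")
E
```

```text
(np.float64(6.603395219466618), -17, 52, -45, 0, array([-2., -6.]))
(np.float64(8.320505589810772), -17, 52, -40, 0, array([8., 3.]))
(np.float64(10.124471004586987), -17, 54, -45, 0, array([  2., -10.]))
(np.float64(10.71871442350964), -14, 56, -45, 0, array([ 9., -6.]))
(np.float64(11.820818497740664), -14, 54, -50, 0, array([ -5., -11.]))
(np.float64(11.885469753554727), -17, 54, -40, 0, array([12., -1.]))
(np.float64(12.926103326388374), -17, 52, -40, 5, array([  7., -11.]))
(np.float64(13.933707489842378), -14, 56, -50, 0, array([ -1., -14.]))
(np.float64(14.629747329357505), -17, 56, -45, 0, array([  6., -13.]))
(np.float64(15.942900806471588), -14, 58, -45, 0, array([13., -9.]))
(np.float64(16.247239650182394), -17, 52, -35, 5, array([16., -1.]))
(np.float64(16.452192816929426), -17, 56, -40, 0, array([16., -4.]))
```

apply_moves --pt "0 -0.0022 0 -0.0013 0 0.0111 0" --pt "0 -0.0022 0 -0.0013 0 0.0111 0" --pt "0 -0.0022 0 -0.0013 0 0.0111 0" --pt "0 -0.0022 0 -0.0013 0 0.0111 0" --pt "0 0 0 0 0 0 0" --pt "0 0 0 0 0 0 0"

```text
time_s: 7.92
tcp_pos: [0.5401, 0.1285, 0.1365]
eef_rot: [-180.0, -8.0, 18.7]
contact_force: [3.8, 0.3, -3.3]
gripper_width: 0.0151
gripper_force: 60.0
```

apply_moves --pt "0 0 0 0.001 0 0 0" --pt "0 -0.0001 0.003 0 -0.0047 0 0.033" --pt "0 -0.0001 0.003 0 -0.0047 0 0.033" --pt "0 -0.0001 0.003 0 -0.0047 0 0.033" --pt "0 -0.0001 0.003 0 -0.0047 0 0.033" --pt "0 -0.0001 0.003 0 -0.0047 0 0.033" --pt "0 -0.0001 0.003 0 -0.0047 0 0.033" --pt "0 -0.0001 0.003 0 -0.0047 0 0.033" --pt "0 -0.0001 0.003 0 -0.0047 0 0.033" --pt "0 -0.0001 0.003 0 -0.0047 0 0.033" --pt "0 -0.0001 0.003 0 -0.0047 0 0.033" --pt "0 -0.0001 0.003 0 -0.0047 0 0.033" --pt "0 -0.0001 0.003 0 -0.0047 0 0.033" --pt "0 0 0 0 0 0 0" --pt "0 0 0 0 0 0 0"

```text
time_s: 9.17
tcp_pos: [0.5408, 0.0932, 0.1356]
eef_rot: [179.9, -8.0, -17.4]
contact_force: [-0.5, -0.6, 6.1]
gripper_width: 0.016
gripper_force: 60.0
```

apply_moves --pt "0 0.0022 0 0.0013 0 -0.0111 0" --pt "0 0.0022 0 0.0013 0 -0.0111 0" --pt "0 0.0022 0 0.0013 0 -0.0111 0" --pt "0 0.0022 0 0.0013 0 -0.0111 0" --pt "0 0.0022 0 0.0013 0 -0.0111 0" --pt "0 0.0022 0 0.0013 0 -0.0111 0" --pt "0 0.0022 0 0.0013 0 -0.0111 0" --pt "0 0.0022 0 0.0013 0 -0.0111 0" --pt "0 0 0 0 0 0 0" --pt "0 0 0 0 0 0 0"

```text
time_s: 10.0
tcp_pos: [0.5568, 0.0879, 0.1275]
eef_rot: [179.9, 0.2, -17.4]
contact_force: [-12.6, 3.6, 19.7]
gripper_width: 0.0156
gripper_force: 60.0
```

```bash
python3 - <<'E'
from h import *
s=get_state();print(s["tcp_pos"],s["eef_rot"],s["contact_force"],s["moment"],s["joints"].round(1))
c=capture("side");np.savez("pics/s3",**c);P=cloud(c);P[...,2]+=.0019;X,Y,Z=np.moveaxis(P,-1,0)
m=(X>.42)&(X<.7)&(Y>-.03)&(Y<.2)
# stand foot front edges vs cover
for z0 in(.014,.02):
  k=m&(Z>z0)&(Z<z0+.012)&(Y>.02);q=P[k];print(z0,k.sum(),q.min(0).round(3),q.max(0).round(3))
k=m&(Z>.0135)&(Z<.022)&(Y>.005);q=P[k];
for lo in np.arange(.46,.66,.02):
  j=q[(q[:,0]>=lo)&(q[:,0]<lo+.02)]
  if len(j):print(lo.round(2),len(j),"ymin",j[:,1].min().round(3),"ymax",j[:,1].max().round(3))
k=m&(Z>.007)&(Z<.0125)&(abs(Y)<.02);q=P[k];print("cover",np.polyval(np.polyfit(q[:,0],q[:,1],1),.62))
cv2.imwrite("pics/s3.png",cv2.resize(c["frame"][80:320,160:440],(560,480))[:,:,::-1])
E
```

```text
[0.55681858 0.08792105 0.12753623] [ 1.79896351e+02  1.55979512e-01 -1.73788936e+01] [-12.59513337   3.5784331   19.69384732] [ 1.56129462  4.42689475 -0.05535164] [ 28.8  14.8 -20.6  -0.1 -54.8  43.8]
0.014 187 [0.48  0.04  0.014] [0.635 0.101 0.026]
0.02 185 [0.48  0.041 0.02 ] [0.635 0.101 0.032]
0.48 31 ymin 0.076 ymax 0.097
0.5 11 ymin 0.088 ymax 0.097
0.52 9 ymin 0.084 ymax 0.091
0.54 7 ymin 0.076 ymax 0.085
0.56 6 ymin 0.071 ymax 0.075
0.58 9 ymin 0.006 ymax 0.07
0.6 33 ymin 0.04 ymax 0.063
0.62 11 ymin 0.043 ymax 0.084
cover 0.006670041795729838
```

View pics/s3.png

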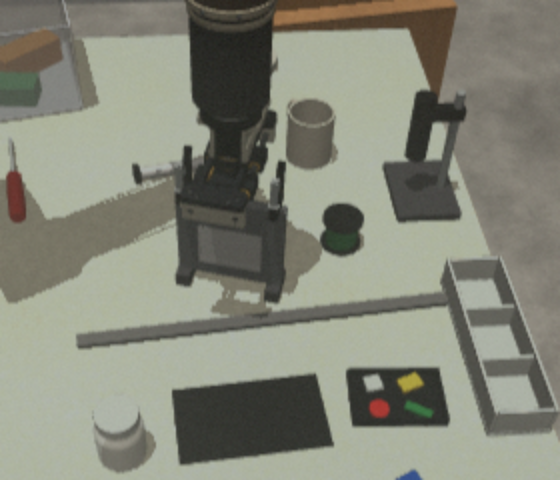

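Both feet are down and clear of the cover, which is at y≈0.007 there; the front of foot b is at y≈0.04. I'll relieve the press by 1 mm and rock onto foot b.

apply_moves --pt "0 0 0 -0.001 0 0 0" --pt "0 0.0022 0 -0.0013 0 -0.0111 0" --pt "0 0.0022 0 -0.0013 0 -0.0111 0" --pt "0 0.0022 0 -0.0013 0 -0.0111 0" --pt "0 0.0022 0 -0.0013 0 -0.0111 0" --pt "0 0.0022 0 -0.0013 0 -0.0111 0" --pt "0 0.0022 0 -0.0013 0 -0.0111 0" --pt "0 0.0022 0 -0.0013 0 -0.0111 0" --pt "0 0.0022 0 -0.0013 0 -0.0111 0" --pt "0 0 0 0 0 0 0" --pt "0 0 0 0 0 0 0"

```text
time_s: 10.97
tcp_pos: [0.5743, 0.0825, 0.1365]
eef_rot: [179.9, 8.2, -17.4]
contact_force: [-5.3, 2.4, 6.6]
gripper_width: 0.0157
gripper_force: 60.0
```

apply_moves --pt "0 0.0001 0.0034 0 -0.0054 0 -0.0385" --pt "0 0.0001 0.0034 0 -0.0054 0 -0.0385" --pt "0 0.0001 0.0034 0 -0.0054 0 -0.0385" --pt "0 0.0001 0.0034 0 -0.0054 0 -0.0385" --pt "0 0.0001 0.0034 0 -0.0054 0 -0.0385" --pt "0 0.0001 0.0034 0 -0.0054 0 -0.0385" --pt "0 0.0001 0.0034 0 -0.0054 0 -0.0385" --pt "0 0.0001 0.0034 0 -0.0054 0 -0.0385" --pt "0 0.0001 0.0034 0 -0.0054 0 -0.0385" --pt "0 0.0001 0.0034 0 -0.0054 0 -0.0385" --pt "0 0.0001 0.0034 0 -0.0054 0 -0.0385" --pt "0 0.0001 0.0034 0 -0.0054 0 -0.0385" --pt "0 0.0001 0.0034 0 -0.0054 0 -0.0385" --pt "0 0.0001 0.0034 0 -0.0054 0 -0.0385" --pt "0 0.0001 0.0034 0 -0.0054 0 -0.0385" --pt "0 0.0001 0.0034 0 -0.0054 0 -0.0385" --pt "0 0.0001 0.0034 0 -0.0054 0 -0.0385" --pt "0 0.0001 0.0034 0 -0.0054 0 -0.0385" --pt "0 0.0001 0.0034 0 -0.0054 0 -0.0385" --pt "0 0.0001 0.0034 0 -0.0054 0 -0.0385"

```text
time_s: 12.63
tcp_pos: [0.5949, 0.0215, 0.136]
eef_rot: [-180.0, 8.0, 52.8]
contact_force: [0.5, 0.1, 0.2]
gripper_width: 0.0157
gripper_force: 60.0
```

apply_moves --pt "0 -0.0022 0 0.0013 0 0.0111 0" --pt "0 -0.0022 0 0.0013 0 0.0111 0" --pt "0 -0.0022 0 0.0013 0 0.0111 0" --pt "0 -0.0022 0 0.0013 0 0.0111 0" --pt "0 -0.0022 0 0.0013 0 0.0111 0" --pt "0 -0.0022 0 0.0013 0 0.0111 0" --pt "0 -0.0022 0 0.0013 0 0.0111 0" --pt "0 -0.0022 0 0.0013 0 0.0111 0" --pt "0 0 0 0 0 0 0" --pt "0 0 0 0 0 0 0"

```text
time_s: 13.47
tcp_pos: [0.583, 0.0061, 0.1274]
eef_rot: [180.0, 0.1, 52.6]
contact_force: [0.4, -0.5, -1.4]
gripper_width: 0.0157
gripper_force: 60.0
```

```bash
python3 - <<'E'
from walk import *
s=get_state();print(s["tcp_pos"],s["eef_rot"],s["contact_force"],s["joints"].round(1))
c=s["tcp_pos"][:2];y=s["eef_rot"][2];print(feet(c,y))
for y3 in(-38,-41,-44,-47):
  d=swing(c,y,"a",y3);e=swing(*d,"b",4.6);print(y3,feet(*d),feet(*e))
E
```

```text
[0.58302442 0.00608412 0.12741677] [1.79992756e+02 1.06402824e-01 5.26099068e+01] [ 0.38072954 -0.50893792 -1.39010187] [ 1.980e+01  1.640e+01 -1.840e+01  1.000e-01 -5.530e+01  1.227e+02]
{'a': array([-18., 102.]), 'b': array([ 69., 198.])}
-38 {'a': array([-18.,  88.]), 'b': array([78., -0.])} {'a': array([-55.,  -7.]), 'b': array([75., -7.])}
-41 {'a': array([-18.,  87.]), 'b': array([73., -6.])} {'a': array([-60., -13.]), 'b': array([ 70., -13.])}
-44 {'a': array([-18.,  87.]), 'b': array([ 68., -11.])} {'a': array([-66., -18.]), 'b': array([ 64., -18.])}
-47 {'a': array([-19.,  86.]), 'b': array([ 62., -15.])} {'a': array([-72., -23.]), 'b': array([ 58., -23.])}
```

apply_moves --pt "0 0 0 0.001 0 0 0" --pt "0 -0.0022 0 -0.0013 0 0.0111 0" --pt "0 -0.0022 0 -0.0013 0 0.0111 0" --pt "0 -0.0022 0 -0.0013 0 0.0111 0" --pt "0 -0.0022 0 -0.0013 0 0.0111 0" --pt "0 -0.0022 0 -0.0013 0 0.0111 0" --pt "0 -0.0022 0 -0.0013 0 0.0111 0" --pt "0 -0.0022 0 -0.0013 0 0.0111 0" --pt "0 -0.0022 0 -0.0013 0 0.0111 0" --pt "0 0 0 0 0 0 0"

```text
time_s: 14.3
tcp_pos: [0.5724, -0.0083, 0.1362]
eef_rot: [179.9, -8.1, 52.6]
contact_force: [0.5, 3.7, 4.7]
gripper_width: 0.0158
gripper_force: 60.0
```

apply_moves --pt "0 -0.0001 0.0035 0 -0.0056 0 0.0396" --pt "0 -0.0001 0.0036 0 -0.0056 0 0.0396" --pt "0 -0.0001 0.0035 0 -0.0056 0 0.0396" --pt "0 -0.0001 0.0036 0 -0.0056 0 0.0396" --pt "0 -0.0001 0.0035 0 -0.0056 0 0.0396" --pt "0 -0.0001 0.0036 0 -0.0056 0 0.0396" --pt "0 -0.0001 0.0035 0 -0.0056 0 0.0396" --pt "0 -0.0001 0.0036 0 -0.0056 0 0.0396" --pt "0 -0.0001 0.0035 0 -0.0056 0 0.0396" --pt "0 -0.0001 0.0036 0 -0.0056 0 0.0396" --pt "0 -0.0001 0.0035 0 -0.0056 0 0.0396" --pt "0 -0.0001 0.0036 0 -0.0056 0 0.0396" --pt "0 -0.0001 0.0035 0 -0.0056 0 0.0396"

```text
time_s: 15.38
tcp_pos: [0.5945, -0.0476, 0.1355]
eef_rot: [179.8, -7.9, 5.7]
contact_force: [-1.4, -1.0, 4.1]
gripper_width: 0.0156
gripper_force: 60.0
```

apply_moves --pt "0 -0.0001 0.0035 0 -0.0056 0 0.0396" --pt "0 -0.0001 0.0036 0 -0.0056 0 0.0396" --pt "0 -0.0001 0.0035 0 -0.0056 0 0.0396" --pt "0 -0.0001 0.0036 0 -0.0056 0 0.0396" --pt "0 -0.0001 0.0035 0 -0.0056 0 0.0396" --pt "0 -0.0001 0.0036 0 -0.0056 0 0.0396" --pt "0 -0.0001 0.0035 0 -0.0056 0 0.0396" --pt "0 -0.0001 0.0036 0 -0.0056 0 0.0396" --pt "0 -0.0001 0.0035 0 -0.0056 0 0.0396" --pt "0 -0.0001 0.0036 0 -0.0056 0 0.0396" --pt "0 -0.0001 0.0035 0 -0.0056 0 0.0396" --pt "0 -0.0001 0.0036 0 -0.0056 0 0.0396" --pt "0 -0.0001 0.0035 0 -0.0056 0 0.0396" --pt "0 0 0 0 0 0 0" --pt "0 0 0 0 0 0 0"

```text
time_s: 16.63
tcp_pos: [0.5805, -0.09, 0.1349]
eef_rot: [179.8, -8.0, -40.8]
contact_force: [-1.7, -1.1, 3.1]
gripper_width: 0.0154
gripper_force: 60.0
```

apply_moves --pt "0 0.0022 0 0.0013 0 -0.0111 0" --pt "0 0.0022 0 0.0013 0 -0.0111 0" --pt "0 0.0022 0 0.0013 0 -0.0111 0" --pt "0 0.0022 0 0.0013 0 -0.0111 0" --pt "0 0.0022 0 0.0013 0 -0.0111 0" --pt "0 0.0022 0 0.0013 0 -0.0111 0" --pt "0 0.0022 0 0.0013 0 -0.0111 0" --pt "0 0.0022 0 0.0013 0 -0.0111 0" --pt "0 0 0 0 0 0 0" --pt "0 0 0 0 0 0 0"

```text
time_s: 17.47
tcp_pos: [0.5938, -0.1012, 0.1288]
eef_rot: [179.8, 0.0, -40.9]
contact_force: [-16.8, 8.7, 24.2]
gripper_width: 0.0154
gripper_force: 60.0
```

```bash
python3 - <<'E'
from walk import *
s=get_state();print(s["tcp_pos"],s["eef_rot"],s["contact_force"],s["joints"].round(1))
c=s["tcp_pos"][:2];y=s["eef_rot"][2];print(feet(c,y),feet(*swing(c,y,"b",4.6)))
c=capture("side");np.savez("pics/s4",**c);P=cloud(c);P[...,2]+=.0019;X,Y,Z=np.moveaxis(P,-1,0)
k=(X>.42)&(X<.72)&(Y>-.25)&(Y<.05)&(Z>.0135)&(Z<.02)&(np.hypot(X-.41,Y+.187)>.045)
q=P[k];q=q[(q[:,1]<-.015)]
for lo in np.arange(.48,.68,.02):
  j=q[(q[:,0]>=lo)&(q[:,0]<lo+.02)]
  if len(j):print(lo.round(2),len(j),"ymin",j[:,1].min().round(3),"ymax",j[:,1].max().round(3))
E
```

```text
[ 0.59384831 -0.10123804  0.12875599] [ 1.79846060e+02  3.46329423e-02 -4.08777938e+01] [-16.79823459   8.73776557  24.19444516] [  8.9  18.1 -15.8   0.1 -56.3  40.1]
{'a': array([-18.,  89.]), 'b': array([73., -4.])} {'a': array([-60., -11.]), 'b': array([ 70., -11.])}
0.5 2 ymin -0.073 ymax -0.073
0.52 10 ymin -0.084 ymax -0.073
0.54 4 ymin -0.081 ymax -0.071
0.56 2 ymin -0.094 ymax -0.091
0.58 2 ymin -0.112 ymax -0.105
0.6 6 ymin -0.159 ymax -0.125
0.62 21 ymin -0.17 ymax -0.141
0.64 11 ymin -0.16 ymax -0.128
0.66 5 ymin -0.137 ymax -0.134
0.68 11 ymin -0.166 ymax -0.108
```

apply_moves --pt "0 0 0 -0.001 0 0 0" --pt "0 0.0022 0 -0.0013 0 -0.0111 0" --pt "0 0.0022 0 -0.0013 0 -0.0111 0" --pt "0 0.0022 0 -0.0013 0 -0.0111 0" --pt "0 0.0022 0 -0.0013 0 -0.0111 0" --pt "0 0.0022 0 -0.0013 0 -0.0111 0" --pt "0 0.0022 0 -0.0013 0 -0.0111 0" --pt "0 0.0022 0 -0.0013 0 -0.0111 0" --pt "0 0.0022 0 -0.0013 0 -0.0111 0" --pt "0 0 0 0 0 0 0"

```text
time_s: 18.35
tcp_pos: [0.6083, -0.1135, 0.1375]
eef_rot: [179.8, 8.1, -40.9]
contact_force: [-7.8, 4.3, 10.9]
gripper_width: 0.0157
gripper_force: 60.0
```

apply_moves --pt "0 0.0001 0.0034 0 -0.0054 0 -0.0385" --pt "0 0.0001 0.0034 0 -0.0054 0 -0.0385" --pt "0 0.0001 0.0034 0 -0.0054 0 -0.0385" --pt "0 0.0001 0.0034 0 -0.0054 0 -0.0385" --pt "0 0.0001 0.0034 0 -0.0054 0 -0.0385" --pt "0 0.0001 0.0034 0 -0.0054 0 -0.0385" --pt "0 0.0001 0.0034 0 -0.0054 0 -0.0385" --pt "0 0.0001 0.0034 0 -0.0054 0 -0.0385" --pt "0 0.0001 0.0034 0 -0.0054 0 -0.0385" --pt "0 0.0001 0.0034 0 -0.0054 0 -0.0385" --pt "0 0.0001 0.0034 0 -0.0054 0 -0.0385" --pt "0 0.0001 0.0034 0 -0.0054 0 -0.0385" --pt "0 0.0001 0.0034 0 -0.0054 0 -0.0385" --pt "0 0 0 0 0 0 0" --pt "0 0 0 0 0 0 0"

```text
time_s: 19.6
tcp_pos: [0.5966, -0.1542, 0.1367]
eef_rot: [179.9, 7.9, 4.5]
contact_force: [0.9, -0.1, -0.7]
gripper_width: 0.0159
gripper_force: 60.0
```

apply_moves --pt "0 -0.0022 0 0.0013 0 0.0111 0" --pt "0 -0.0022 0 0.0013 0 0.0111 0" --pt "0 -0.0022 0 0.0013 0 0.0111 0" --pt "0 -0.0022 0 0.0013 0 0.0111 0" --pt "0 -0.0022 0 0.0013 0 0.0111 0" --pt "0 -0.0022 0 0.0013 0 0.0111 0" --pt "0 -0.0022 0 0.0013 0 0.0111 0" --pt "0 -0.0022 0 0.0013 0 0.0111 0" --pt "0 0 0 0 0 0 0" --pt "0 0 0 0 0 0 0"

```text
time_s: 20.43
tcp_pos: [0.5776, -0.1557, 0.1279]
eef_rot: [179.9, -0.0, 4.5]
contact_force: [1.7, 0.7, -2.5]
gripper_width: 0.0156
gripper_force: 60.0
```

```bash
python3 - <<'E'
from walk import *
s=get_state();print(s["tcp_pos"],s["eef_rot"],s["contact_force"],s["moment"])
c=s["tcp_pos"][:2];y=s["eef_rot"][2];print(feet(c,y))
c=capture("side");np.savez("pics/s5",**c)
cv2.imwrite("pics/s5.png",cv2.resize(c["frame"][120:330,180:440],(780,630))[:590,:,::-1])
E
```

```text
[ 0.57761111 -0.15568636  0.1279033 ] [ 1.79885512e+02 -4.10101990e-02  4.47144367e+00] [ 1.69360512  0.73474227 -2.47376241] [ 0.33286991 -1.25290707 -0.06962415]
{'a': array([-58., -11.]), 'b': array([ 72., -11.])}
```

View pics/s5.png

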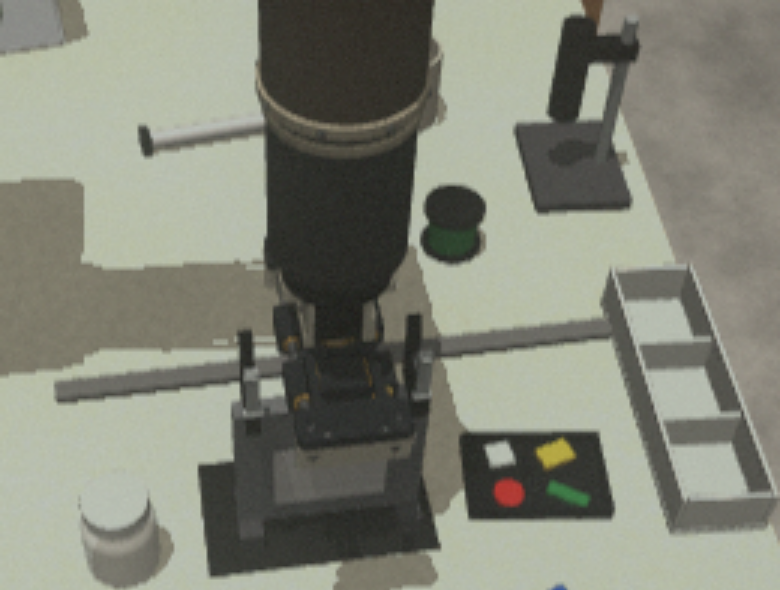

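The stand is on the mat, inside the edges by about 13 mm at the sides and 19 mm in depth. I'll press down slightly, release and lift clear.

apply_moves --pt "0 0 0 0.0004 0 0 0" --pt "0 0 0 0 0 0 0" --pt "0.6 0 0 0 0 0 0" --pt "0.6 0 0 0 0 0 0" --pt "0.6 0 0 0 0 0 0" --pt "0.6 0 0 0 0 0 0" --pt "0.6 0 0 0 0 0 0" --pt "0.6 0 0 0 0 0 0" --pt "0.6 0 0 -0.01 0 0 0" --pt "0.6 0 0 -0.02 0 0 0" --pt "0.6 0 0 -0.02 0 0 0" --pt "0.6 0 0 -0.02 0 0 0" --pt "0.6 0 0 -0.02 0 0 0" --pt "0.6 0 0 -0.02 0 0 0" --pt "0.6 0 0 -0.02 0 0 0" --pt "0.6 0 0 -0.02 0 0 0" --pt "0.6 0 0 -0.02 0 0 0" --pt "0.6 0 0 -0.02 0 0 0" --pt "0.6 0 0 0 0 0 0" --pt "0.6 0 0 0 0 0 0"

```text
time_s: 22.15
tcp_pos: [0.5775, -0.1555, 0.3195]
eef_rot: [179.8, -0.2, 4.5]
contact_force: [-0.1, -0.4, -1.3]
gripper_width: 0.0525
gripper_force: 0.0
```

```bash
python3 - <<'E'
from walk import *
s=get_state();p,r=cur();print(p,s["eef_rot"],s["gripper_width"],s["contact_force"])
c=capture("wrist");np.savez("pics/w6",**c);P=wcloud(c);Z=P[...,2]
d=np.radians(4.5);e=np.array([np.cos(d),np.sin(d)]);n=np.array([-e[1],e[0]])
Q=P[...,:2]-[.5776,-.1557];ss=Q@e;t=Q@n
for lo in(0,.02,.035):
    m=(c["range_z"]>0)&(ss>lo)&(ss<lo+.01)&(abs(t)<.03)&(abs(Z-.16)<.004);print("panel t",lo,m.sum(),np.percentile(t[m],[2,50,98]).round(4),np.median(Z[m]).round(4))
m=(c["range_z"]>0)&(ss>.04)&(ss<.09)&(abs(t)<.05)&(Z>.19)&(Z<.24);print("prong s",np.percentile(ss[m],[2,50,98]).round(4))
b=np.array([.5017,.3345,.26]);q=down(11.3)
print("to bar, 18 rows:",rel(p,r,b,q,18),np.linalg.norm(b-p))
E
```

```text
[ 0.5775496  -0.15545246  0.31947055] [179.8476101   -0.17988947   4.54226803] 0.05254437220313047 [-0.07003428 -0.37868293 -1.29000602]
panel t 0 148 [-0.0077 -0.0001  0.0076] 0.1595
panel t 0.02 159 [-0.0076 -0.0006  0.0075] 0.1598
panel t 0.035 156 [-0.0075 -0.0005  0.0074] 0.1598
prong s [0.056  0.0608 0.0656]
to bar, 18 rows: [-0.0005, -0.0276, 0.0033, 0.0001, -0.0001, -0.0042] 0.4993428882990815
```

apply_moves --pt "0.8 -0.0005 -0.0276 0 0 0 -0.0042" --pt "0.8 -0.0005 -0.0276 0 0 0 -0.0042" --pt "0.8 -0.0005 -0.0276 0 0 0 -0.0042" --pt "0.8 -0.0005 -0.0276 0 0 0 -0.0042" --pt "0.8 -0.0005 -0.0276 0 0 0 -0.0042" --pt "0.8 -0.0005 -0.0276 0 0 0 -0.0042" --pt "0.8 -0.0005 -0.0276 0.005 0 0 -0.0042" --pt "0.8 -0.0005 -0.0276 0.005 0 0 -0.0042" --pt "0.8 -0.0005 -0.0276 0.005 0 0 -0.0042" --pt "0.8 -0.0005 -0.0276 0.01 0 0 -0.0042" --pt "0.8 -0.0005 -0.0276 0.01 0 0 -0.0042" --pt "0.8 -0.0005 -0.0276 0.01 0 0 -0.0042" --pt "0.8 -0.0005 -0.0276 0.01 0 0 -0.0042" --pt "0.8 -0.0005 -0.0276 0.01 0 0 -0.0042" --pt "0.8 -0.0005 -0.0276 0.01 0 0 -0.0042" --pt "0.8 -0.0005 -0.0276 0.01 0 0 -0.0042" --pt "0.8 -0.0005 -0.0276 0.01 0 0 -0.0042" --pt "0.8 -0.0005 -0.0276 0.01 0 0 -0.0042" --pt "0.8 0 0 0 0 0 0" --pt "0.8 0 0 0 0 0 0"

```text
time_s: 23.87
tcp_pos: [0.5001, 0.3356, 0.2092]
eef_rot: [179.7, 0.2, 11.5]
contact_force: [-0.1, -0.5, 0.2]
gripper_width: 0.0705
gripper_force: 0.0
```

```bash
python3 - <<'E'
from h import *
s=get_state();p,r=cur();print(p,s["eef_rot"],s["contact_force"])
c=capture("wrist");np.savez("pics/w7",**c);P=wcloud(c);X,Y,Z=np.moveaxis(P,-1,0)
ok=(c["range_z"]>0)&(abs(X-.5)<.13)&(abs(Y-.335)<.06)
tb=ok&(abs(Z)<.006);print("table",np.median(Z[tb]))
m=ok&(Z>.012)&(Z<.03);q=P[m];rc=cv2.minAreaRect(q[:,:2].astype(np.float32));k=np.polyfit(q[:,0],q[:,1],1)
print(m.sum(),rc,np.degrees(np.arctan(k[0])),np.polyval(k,p[0]),np.percentile(q[:,2],98),"x ends",q[:,0].min(),q[:,0].max())
cap=m&(c["frame"].max(-1)<60);print("cap pts",cap.sum(),P[cap].mean(0))
# fingertips
R0=r.as_matrix();L=(P-p)@R0;f=(c["range_z"]>0)&(abs(L[...,0])<.012)&(abs(L[...,1])>.02)&(abs(L[...,1])<.06)&(L[...,2]>-.04)&(L[...,2]<.02);print("tip tool z",np.percentile(L[...,2][f],[50,98,100]),np.abs(L[...,1][f]).min())
E
```

```text
[0.50007424 0.33558438 0.20923815] [179.73258299   0.19059259  11.45739016] [-0.09733499 -0.45241347  0.2033582 ]
table -0.0002220934008429487
2835 ((0.5010334849357605, 0.33671748638153076), (0.18005825579166412, 0.02371816523373127), 11.406198501586914) 11.043283400430704 0.3362066920083978 0.024524041266830793 x ends 0.41141216579143947 0.5914341832313206
cap pts 358 [0.51001144 0.33779173 0.02318231]
tip tool z [-0.02472229 -0.00729155 -0.00477711] 0.03411846345999681
```

apply_moves --pt "0.8 0.001 -0.001 0.02 0 0 0" --pt "0.8 0 0 0.02 0 0 0" --pt "0.8 0 0 0.02 0 0 0" --pt "0.8 0 0 0.02 0 0 0" --pt "0.8 0 0 0.02 0 0 0" --pt "0.8 0 0 0.02 0 0 0" --pt "0.8 0 0 0.02 0 0 0" --pt "0.8 0 0 0.02 0 0 0" --pt "0.8 0 0 0.02 0 0 0" --pt "0.5 0 0 0.01 0 0 0" --pt "0.5 0 0 0.01 0 0 0" --pt "0.5 0 0 0.005 0 0 0" --pt "0.5 0 0 0.005 0 0 0" --pt "0.5 0 0 0 0 0 0" --pt "0.5 0 0 0 0 0 0" --newtons 40

```text
time_s: 25.17
tcp_pos: [0.5024, 0.336, 0.0017]
eef_rot: [179.9, -0.0, 11.3]
contact_force: [-0.2, 0.9, -0.1]
gripper_width: 0.0444
gripper_force: 0.0
```

apply_moves --pt "0 0 0 0 0 0 0" --pt "0 0 0 0 0 0 0" --pt "0 0 0 0 0 0 0" --pt "0 0 0 0 0 0 0" --pt "0 0 0 0 0 0 0" --pt "0 0 0 0 0 0 0" --pt "0 0 0 0 0 0 0"

```text
time_s: 25.75
tcp_pos: [0.5022, 0.336, 0.0016]
eef_rot: [179.9, -0.0, 11.4]
contact_force: [-1.3, 0.8, 4.2]
gripper_width: 0.0193
gripper_force: 40.0
```

apply_moves --pt "0 0 0 -0.01 0 0 0" --pt "0 0 0 -0.03 0 0 0" --pt "0 0 0 -0.03 0 0 0" --pt "0 0 0 -0.03 0 0 0" --pt "0 0 0 -0.03 0 0 0" --pt "0 0 0 -0.03 0 0 0" --pt "0 0 0 -0.03 0 0 0" --pt "0 0 0 -0.03 0 0 0" --pt "0 0 0 -0.03 0 0 0" --pt "0 0 0 -0.03 0 0 0" --pt "0 0 0 -0.02 0 0 0" --pt "0 0 0 0 0 0 0"

```text
time_s: 26.75
tcp_pos: [0.5034, 0.3372, 0.3072]
eef_rot: [-179.9, -0.4, 11.4]
contact_force: [0.6, 0.4, -0.6]
gripper_width: 0.0184
gripper_force: 40.0
```

```bash
python3 - <<'E'
from h import *
p,r=cur();s=get_state();print(p,s["eef_rot"],s["gripper_width"],s["gripper_force"],s["contact_force"])
print("18 rows",rel(p,r,np.array([.5766,-.156,p[2]]),down(4.2),18))
E
```

```text
[0.50344759 0.3372265  0.30716927] [-179.91755221   -0.37543018   11.3610882 ] 0.018417881168413214 39.99985456466675 [ 0.60201157  0.3764301  -0.62424064]
18 rows [0.0002, 0.0277, -0.0, -0.0001, -0.0002, 0.0044]
```

apply_moves --pt "0 0.0002 0.0277 0 0 0 0.0044" --pt "0 0.0002 0.0277 0 0 0 0.0044" --pt "0 0.0002 0.0277 0 0 0 0.0044" --pt "0 0.0002 0.0277 0 0 0 0.0044" --pt "0 0.0002 0.0277 0 0 0 0.0044" --pt "0 0.0002 0.0277 0 0 0 0.0044" --pt "0 0.0002 0.0277 0 0 0 0.0044" --pt "0 0.0002 0.0277 0 0 0 0.0044" --pt "0 0.0002 0.0277 0 0 0 0.0044" --pt "0 0.0002 0.0277 0 0 0 0.0044" --pt "0 0.0002 0.0277 0 0 0 0.0044" --pt "0 0.0002 0.0277 0 0 0 0.0044" --pt "0 0.0002 0.0277 0 0 0 0.0044" --pt "0 0.0002 0.0277 0 0 0 0.0044" --pt "0 0.0002 0.0277 0 0 0 0.0044" --pt "0 0.0002 0.0277 0 0 0 0.0044" --pt "0 0.0002 0.0277 0 0 0 0.0044" --pt "0 0.0002 0.0277 0 0 0 0.0044" --pt "0 0 0 0 0 0 0" --pt "0 0 0 0 0 0 0"

```text
time_s: 28.42
tcp_pos: [0.5741, -0.1578, 0.3016]
eef_rot: [179.9, 0.1, 4.1]
contact_force: [0.6, 0.5, -1.2]
gripper_width: 0.0187
gripper_force: 40.0
```

```bash
python3 - <<'E'
from h import *
p,r=cur();s=get_state();print(p,s["eef_rot"],s["gripper_width"],s["joints"].round(1))
c=capture("wrist");np.savez("pics/w8",**c);P=wcloud(c);Z=P[...,2]
d=np.radians(4.2);e=np.array([np.cos(d),np.sin(d)]);n=np.array([-e[1],e[0]])
Q=P[...,:2]-[.5766,-.156];ss=Q@e;t=Q@n;ok=(c["range_z"]>0)&(abs(ss)<.1)&(abs(t)<.05)
def show(nm,m):
    if m.sum()>5: print(nm,m.sum(),"s",np.percentile(ss[m],[1,50,99]).round(4),"t",np.percentile(t[m],[1,50,99]).round(4),"z",np.percentile(Z[m],[1,50,99]).round(4))
show("panel",ok&(abs(Z-.16)<.003)&(abs(ss)<.045))
show("prong+",ok&(Z>.19)&(Z<.235)&(ss>.04));show("prong-",ok&(Z>.19)&(Z<.235)&(ss<-.04))
for lo in np.arange(-.09,.09,.02): show("bar %.2f"%lo,ok&(Z>.3)&(Z<.345)&(ss>lo)&(ss<lo+.02)&(abs(t)<.02))
cv2.imwrite("pics/w8.png",c["frame"][:,:,::-1])
E
```

```text
[ 0.57406883 -0.15776801  0.30163633] [1.79881471e+02 9.48123397e-02 4.06648658e+00] 0.01872751516750678 [  3.5  10.7  -2.3   0.1 -77.1  90.5]
prong+ 289 s [0.0567 0.0613 0.0664] t [-0.0246  0.0151  0.0229] z [0.2134 0.2222 0.2271]
bar -0.05 299 s [-0.0377 -0.0328 -0.0301] t [-0.012  -0.0021  0.008 ] z [0.3129 0.3199 0.3226]
bar -0.03 703 s [-0.0299 -0.024  -0.011 ] t [-0.0117 -0.0021  0.0076] z [0.314  0.3208 0.344 ]
bar -0.01 1992 s [-0.0071  0.007   0.0098] t [-0.0197 -0.0007  0.0185] z [0.3095 0.3214 0.3419]
bar 0.01 1626 s [0.0103 0.0203 0.0298] t [-0.0114 -0.0017  0.0077] z [0.314  0.3205 0.3227]
bar 0.03 1769 s [0.0303 0.04   0.0498] t [-0.0116 -0.0022  0.0077] z [0.3136 0.3205 0.3227]
bar 0.05 1864 s [0.0502 0.0601 0.0697] t [-0.0115 -0.0022  0.0075] z [0.3135 0.3203 0.3228]
bar 0.07 1922 s [0.0701 0.0788 0.0865] t [-0.0136 -0.0023  0.0093] z [0.3143 0.323  0.325 ]
```

View pics/w8.png

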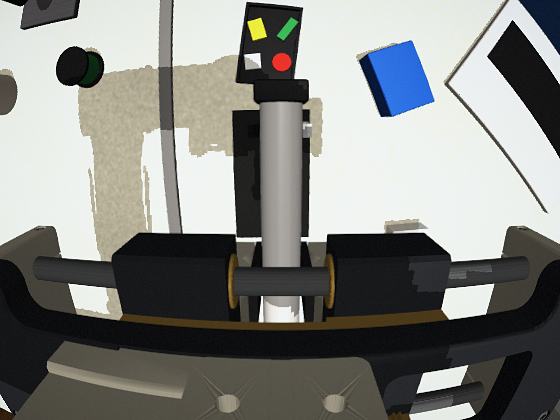

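The bar (columns 262–302) is over the clips and parallel to the stand, but about 2 mm towards the jaw side and 3 mm short along x. I'll correct that and come down to the mouths.

apply_moves --pt "0 0.003 -0.002 0 0 0 0" --pt "0 0 0 0.0145 0 0 0" --pt "0 0 0 0.0145 0 0 0" --pt "0 0 0 0.0145 0 0 0" --pt "0 0 0 0.0145 0 0 0" --pt "0 0 0 0.0145 0 0 0" --pt "0 0 0 0.004 0 0 0" --pt "0 0 0 0.004 0 0 0" --pt "0 0 0 0.004 0 0 0" --pt "0 0 0 0 0 0 0" --pt "0 0 0 0 0 0 0"

```text
time_s: 29.38
tcp_pos: [0.578, -0.1543, 0.2185]
eef_rot: [179.9, -0.0, 4.2]
contact_force: [0.3, -0.6, -1.6]
gripper_width: 0.0189
gripper_force: 40.0
```

apply_moves --pt "0 0 0 0.003 0 0 0" --pt "0 0 0 0.003 0 0 0" --pt "0 0 0 0.003 0 0 0" --pt "0 0 0 0.003 0 0 0" --pt "0 0 0 0.003 0 0 0" --pt "0 0 0 0 0 0 0"

```text
time_s: 29.88
tcp_pos: [0.5776, -0.1544, 0.2023]
eef_rot: [179.9, 0.0, 4.2]
contact_force: [0.1, 0.1, -1.7]
gripper_width: 0.0192
gripper_force: 40.0
```

apply_moves --pt "0 0 0 0.003 0 0 0" --pt "0 0 0 0.003 0 0 0" --pt "0 0 0 0.003 0 0 0" --pt "0 0 0 0.003 0 0 0" --pt "0 0 0 0.003 0 0 0" --pt "0 0 0 0 0 0 0"

```text
time_s: 30.38
tcp_pos: [0.5779, -0.1545, 0.1874]
eef_rot: [179.9, -0.0, 4.2]
contact_force: [2.6, -0.2, -3.0]
gripper_width: 0.0191
gripper_force: 40.0
```

apply_moves --pt "0 0 0 0.002 0 0 0" --pt "0 0 0 0.002 0 0 0" --pt "0 0 0 0.002 0 0 0" --pt "0 0 0 0 0 0 0" --pt "0 0 0 0 0 0 0"

```text
time_s: 30.8
tcp_pos: [0.5772, -0.1546, 0.1816]
eef_rot: [179.9, 0.1, 4.2]
contact_force: [-0.6, -1.0, 0.1]
gripper_width: 0.0186
gripper_force: 40.0
```

apply_moves --pt "0 0 0 0.001 0 0 0" --pt "0 0 0 0.001 0 0 0" --pt "0 0 0 0 0 0 0" --pt "0 0 0 0 0 0 0"

```text
time_s: 31.13
tcp_pos: [0.5775, -0.1549, 0.1814]
eef_rot: [179.8, -0.0, 4.2]
contact_force: [-4.4, -1.0, 9.3]
gripper_width: 0.0186
gripper_force: 40.0
```

```bash
python3 - <<'E'
from h import *
s=get_state();print(s["tcp_pos"],s["contact_force"])
c=capture("side");np.savez("pics/s9",**c);w=capture("wrist");np.savez("pics/w9",**w)
P=wcloud(w);Z=P[...,2]
d=np.radians(4.2);e=np.array([np.cos(d),np.sin(d)]);n=np.array([-e[1],e[0]])
Q=P[...,:2]-[.5766,-.156];ss=Q@e;t=Q@n;ok=(w["range_z"]>0)&(abs(t)<.012)&(Z>.17)&(Z<.25)
for lo in(.03,.04,.07,.08):
    m=ok&(ss>lo)&(ss<lo+.01)
    if m.any(): print(lo,m.sum(),"t",np.percentile(t[m],[1,50,99]).round(4),"ztop",np.percentile(Z[m],95).round(4))
a=cv2.resize(c["frame"][190:320,235:345],(500,590),interpolation=cv2.INTER_CUBIC);b=cv2.resize(w["frame"][20:270,220:340],(283,590),interpolation=cv2.INTER_CUBIC)
cv2.imwrite("pics/z9.png",np.hstack([a,b])[:,:,::-1])
E
```

```text
[ 0.57753439 -0.15494275  0.18136485] [-4.36531746 -0.992783    9.28942926]
0.03 863 t [-0.0085  0.001   0.0106] ztop 0.202
0.04 882 t [-0.0089  0.001   0.0104] ztop 0.2021
0.07 983 t [-0.0086  0.001   0.0108] ztop 0.202
0.08 1203 t [-0.0106  0.0006  0.0118] ztop 0.2046
```

View pics/z9.png

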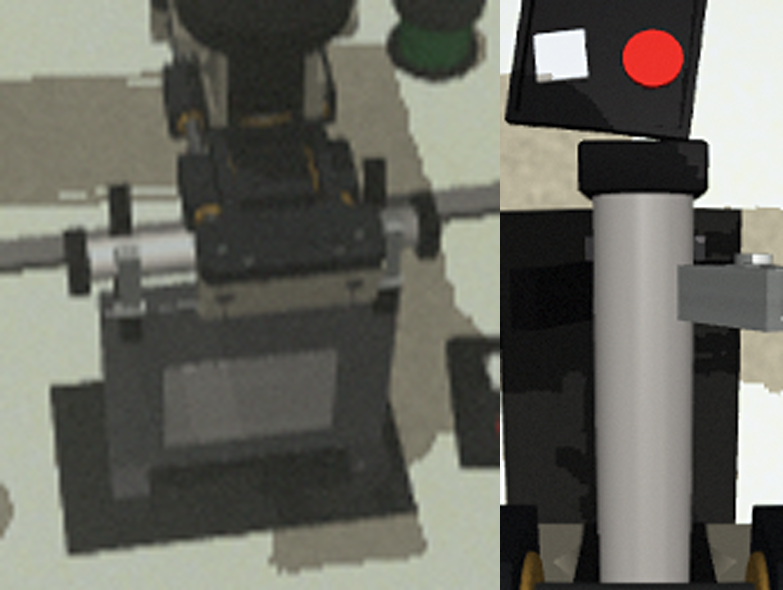

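The bar top reads 0.202 m, so its centre is at the seat height of 0.192 m, and the +x jaw overhangs it. I'll give one more firm press, then release and retreat upward.

apply_moves --pt "0 0 0 0.001 0 0 0" --pt "0 0 0 0 0 0 0" --pt "0 0 0 -0.002 0 0 0" --pt "0 0 0 0 0 0 0" --pt "0.7 0 0 0 0 0 0" --pt "0.7 0 0 0 0 0 0" --pt "0.7 0 0 0 0 0 0" --pt "0.7 0 0 0 0 0 0" --pt "0.7 0 0 0 0 0 0" --pt "0.7 0 0 0 0 0 0" --pt "0.7 0 0 0 0 0 0" --pt "0.7 0 0 -0.01 0 0 0" --pt "0.7 0 0 -0.02 0 0 0" --pt "0.7 0 0 -0.03 0 0 0" --pt "0.7 0 0 -0.03 0 0 0" --pt "0.7 0 0 -0.03 0 0 0" --pt "0.7 -0.03 0 -0.02 0 0 0" --pt "0.7 -0.04 0 0 0 0 0" --pt "0.7 -0.04 0 0 0 0 0" --pt "0.7 0 0 0 0 0 0"

```text
time_s: 32.9
tcp_pos: [0.4625, -0.1627, 0.3233]
eef_rot: [179.9, -0.2, 4.2]
contact_force: [-0.9, 1.6, -0.8]
gripper_width: 0.0612
gripper_force: 0.0
```

```bash
python3 - <<'E'
from h import *
s=get_state();print(s["tcp_pos"],s["contact_force"],s["gripper_width"])
w=capture("wrist");P=wcloud(w);Z=P[...,2]
d=np.radians(4.2);e=np.array([np.cos(d),np.sin(d)]);n=np.array([-e[1],e[0]])
Q=P[...,:2]-[.5766,-.156];ss=Q@e;t=Q@n;ok=(w["range_z"]>0)&(abs(t)<.014)&(Z>.17)&(Z<.24)
for lo in(-.09,-.08,-.05,0,.04,.07,.08):
    m=ok&(ss>lo)&(ss<lo+.01)
    if m.any(): print(lo,m.sum(),"t",np.percentile(t[m],[1,50,99]).round(4),"ztop",np.percentile(Z[m],95).round(4))
for sg in(-1,1):
    m=(w["range_z"]>0)&(abs(ss-sg*.062)<.007)&(abs(t)<.035)&(Z>.205)&(Z<.235);J=m&(t<0);print("clip",sg,"jaw t",np.percentile(t[J],[2,98]).round(4),"prong t",np.percentile(t[m&(t>0)],[2,98]).round(4))
m=(w["range_z"]>0)&(abs(Z)<.004)&(w["frame"].max(-1)<60)&(abs(ss)<.13)&(abs(t)<.09);print("mat",cv2.minAreaRect(P[m][:,:2].astype(np.float32)))
c=capture("side");v=np.hstack([cv2.resize(c["frame"][190:320,235:345],(450,532)),cv2.resize(w["frame"],(350,532))]);cv2.imwrite("pics/z10.png",v[:,:,::-1])
c=capture("side");P=cloud(c);P[...,2]+=.0019
for nm,x,y in(("jar",.411,-.187),("spool",.726,.158),("case",.436,-.370),("block",.7235,-.31),("cup",.704,.37)):
    m=(np.hypot(P[...,0]-x,P[...,1]-y)<.1)&(P[...,2]>.008)&(P[...,2]<.1)&(c["range_z"]>0)
    print(nm,np.round(cv2.minAreaRect(P[m][:,:2].astype(np.float32))[0],3))
E
```

```text
[ 0.46250008 -0.162732    0.32326546] [-0.94403111  1.60381257 -0.78014075] 0.06122515754343687
-0.09 317 t [-0.0123 -0.0008  0.0115] ztop 0.2049
-0.08 259 t [-0.0099  0.0001  0.0103] ztop 0.2032
-0.05 230 t [-0.0088  0.0001  0.009 ] ztop 0.2023
0 250 t [-0.0097  0.0001  0.0098] ztop 0.2022
0.04 225 t [-0.0089  0.0001  0.01  ] ztop 0.2023
0.07 21 t [-0.0079  0.0045  0.01  ] ztop 0.2013
clip -1 jaw t [-0.025  -0.0059] prong t [0.0101 0.0215]
clip 1 jaw t [-0.0245 -0.0051] prong t [0.0114 0.0225]
mat ((0.5876110792160034, -0.14329420030117035), (0.23021548986434937, 0.10894634574651718), 4.373613357543945)
jar [ 0.445 -0.187]
spool [0.727 0.156]
case [ 0.437 -0.371]
block [ 0.737 -0.338]
cup [0.703 0.368]
```

View pics/z10.png

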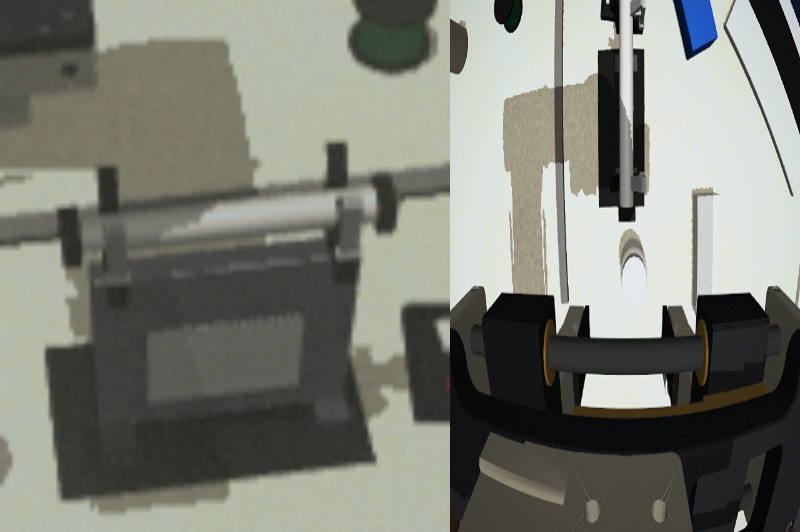

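The bar lies level with its centre at 0.192 m, both jaws overhang it equally (−5 to −6 mm), the feet are on the mat, and the arm is clear. Handing in.

```bash
python3 -c "
from plant import close_job;print(close_job())"
```

```text
the job is handed in; nothing more can be done
None
```

The job is handed in at about 33 s: the stand was walked over the cable cover and left with both feet on the mat, and the light bar sits level in both clips with the jaws measured closed over it. One slip on the way was that the first grip closed just above the panel and rested on it at about 4 N before I regripped lower. The spool, case and mug measured unmoved. For the jar and sample block the last measurement took in neighbouring objects, so it doesn't confirm them, but nothing went near either.

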